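# Put the washed cutters and pails away on the prong rack

## Robot

A 7-joint arm with a two-finger parallel gripper is mounted at the origin on a cart in front of the work surface, level with it; the furniture and walls round the work are solid. World frame = base frame: x ahead of the robot, y to its left, z up, the work surface at z = 0. Lengths are in m, angles in rad, forces in N, time in s.
With the tool pointing down it reaches from about 0.425 to 0.875 m from the base axis. Payload 4.7 kg.
Tool frame: the origin (TCP) lies on the centre line of the jaws, within the pads' length; the fingertips stand 8 mm ahead of it and the grasp point (between the pads) lies 11 mm behind it; z points along the fingers, y is the direction in which the jaws open and shut (so a half turn about z gives the same grasp; the last joint's range is limited). The gripper opens to 87 mm and grips with 3 to 60 N. Pads are 19 mm wide; open, the fingers measure 117 mm over their backs; the gripper's body (75 mm by 190 mm) begins 51 mm behind the grasp point.
Start: joints at [-1.298, 0.321, -0.07, 1.45, 0.023, 1.371, -0.057], TCP at [0.166, 0.628, 0.231] pointing down, gripper open.
Joint ranges: [-2.86, 2.86], [-0.3, 2.09], [-1.38, 1.24], [0.06, 2.45], [-1.56, 4.7], [0.09, 2.05], [-2.69, 2.69]. Speed limits (rad/s): [2.57, 2.57, 3.14, 3.14, 3.14, 3.14, 3.14].

## Interface

Orientations are given as a rotation vector (axis times angle).
In Python, from bench import status, optics, order gives the robot as it stands.
- The arm moves only by the tool step_arm, never from a script. Its argument "rows" is a list of rows, each a list of 3 entries, a list of its own where there are three numbers: the turn, a rotation vector about the tool's x, y, z in degrees, then the shift along the tool's x, y, z in mm, then the finger opening in mm, from 0 to 87. A call has 1 to 12 rows; each row shifts and turns the pose as measured when the row begins, along the tool's axes as they then stand; what a row does not reach is not made up. A row lasts 1/12 s, in which the tool goes at most 41.7 mm and 7.16 degrees, less where a joint would pass 70% of its speed; a pose out of reach is approached as far as the arm can. A call is refused whole if a number of a shift passes 41.7 or a number of a turn 7.16, either way. A call with a gripper value outside its range is refused whole. The fingers move at their own pace and stop on an object; "grip_force" is the grip in N (left out, the last holds). Time passes only in rows, so rows that do not move let the fingers close. It gives the time, the measured TCP pose, the force and the opening at its end, in the units of the state.
- status.get_state(): the state, without advancing time (a new reading comes with each control period).
- optics.get_image(name): name is "side" or "top"; returns a dict with "frame" (420x560x3 uint8, red, green, blue), "range_z" (420x560 float32, m along the optical axis (not along the pixel's ray), 0 where there is no reading), "K" (3x3 intrinsics, pixels), "k1" (the pictures are not rectified: a ray, as slopes to the right and down, at radius r is drawn at 1 + k1 r^2 times it, then the intrinsics apply), "R" (3x3) and "t" (3): a world point X has camera coordinates R X + t. Camera axes: x right, y down, z forward; pixel columns grow to the right and rows downward; lengths in m; the calibration is good to about 2 mm. A picture is of the moment at which its call begins.
- order.close_job(): hands the job in, once; it reports no verdict.
The state is a dict: "time": time; "joint_positions": joint angles; "qd": joint speeds; "joint_torque": joint torques, N m; "position": TCP position; "tool_rot": TCP orientation; "ft_force": force on the tool from outside, world axes, zero at the start; "torque": the same for the moment, N m; "grip_width": opening from 0.0 (shut) to 1.0 (fully open).
Only numpy, scipy, OpenCV 4.12 (cv2) and the standard library are available. Lean on these libraries where they do the work, as an engineer would, in place of code of your own. Each camera call takes 0.05 s, during which the arm holds its last target.

## Task

The washed cutters have drained, so put the wash-up away on the rack: take every pastry cutter off the right-hand drip prong, over its turned-up end, and hang it on the middle prong, and hang every little pail that stands on the table by its handle on the left-hand prong, behind the turned-up end. Do not drop a cutter or tip a pail over, and leave the salt shaker, the tin and the price block where they stand.

Things in the scene. Friction and masses are not known exactly. Their poses are not given: they have to be found in the camera images.
- rack: fixed wash-up rack: wooden board 150 (x) x 224 x 21 mm (rack y -142 to +82), steel frame with three level round prongs 8 mm thick, axes 200 mm above the table, at rack y -108 (right: drip prong, drip tray under it), 0 (middle: store prong), +108 mm (left: pail prong). Origin: on the table under the middle prong; at yaw 0 x points away from the robot, along the prongs, y left.
- drip_end (a point): axis of the right-hand (drip) prong at its near end (rack x -80 mm), where it turns up into a 12 mm ball end stop: ball top 21 mm above the axis, 15 mm out towards the robot. From here the prong runs level 135 mm in +x to a 10 mm cross bar of the same height that joins and closes all prongs (two posts under it at rack y -54, +54 mm). Axes as the rack's.
- store_end (a point): the same point of the middle (store) prong, which has the same shape
- pail_end (a point): the same point of the left-hand (pail) prong, which has the same shape
- cutter_62: plain round pastry cutter (up to four): a closed steel ring, 62 mm outside diameter (up to 65 mm across at some angles), 56 mm inside, 18 mm long along its axis, 45 g. Origin: the centre of the ring; its x axis is the ring's axis. It hangs with its axis along the prong and its centre 25 mm below the prong's axis; it turns freely about its axis. Absent in some runs.
- cutter_58: plain round pastry cutter (up to four): a closed steel ring, 58 mm outside diameter (up to 61 mm across at some angles), 52 mm inside, 18 mm long along its axis, 45 g. Origin: the centre of the ring; its x axis is the ring's axis. It hangs with its axis along the prong and its centre 23 mm below the prong's axis; it turns freely about its axis. Absent in some runs.
- cutter_54: plain round pastry cutter (up to four): a closed steel ring, 54 mm outside diameter (up to 57 mm across at some angles), 48 mm inside, 18 mm long along its axis, 45 g. Origin: the centre of the ring; its x axis is the ring's axis. It hangs with its axis along the prong and its centre 21 mm below the prong's axis; it turns freely about its axis. Absent in some runs.
- cutter_50: plain round pastry cutter (up to four): a closed steel ring, 50 mm outside diameter (up to 53 mm across at some angles), 44 mm inside, 18 mm long along its axis, 45 g. Origin: the centre of the ring; its x axis is the ring's axis. It hangs with its axis along the prong and its centre 19 mm below the prong's axis; it turns freely about its axis. Absent in some runs.
- pail_1: small empty serving pail on the table (up to two): 68 mm across the rim, 52 mm foot, 58 mm high, about 90 g; stiff upright handle that does not fold: a bar 8 mm thick, straight and level for 68 mm along the pail's y axis, its axis 115 mm above the foot, sides at most 88 mm apart outside; 53 mm free between rim and bar. Origin: centre of the foot, z up. Absent in some runs.
- bail_1 (a point): middle of the axis of that pail's handle bar, 115 mm above its foot; axes as the pail's
- pail_2: small empty serving pail on the table (up to two): 68 mm across the rim, 52 mm foot, 58 mm high, about 90 g; stiff upright handle that does not fold: a bar 8 mm thick, straight and level for 68 mm along the pail's y axis, its axis 115 mm above the foot, sides at most 88 mm apart outside; 53 mm free between rim and bar. Origin: centre of the foot, z up. Absent in some runs.
- bail_2 (a point): middle of the axis of that pail's handle bar, 115 mm above its foot; axes as the pail's
- salt_shaker: salt shaker standing left of the rack, 44x44x90 mm, not part of the job. Origin: centre of its foot
- tea_tin: round food tin standing left of the rack, 75x75x58 mm, not part of the job. Origin: centre of its foot
- price_block: small price card in a wooden block standing in front of the rack, 22x62x58 mm, not part of the job. Origin: under its centre

How it is judged:
By the outcome, as a careful person would: the job done as asked, in the order asked, and still so for the second after the job is handed in, with the robot touching nothing.
Of cutter_62, cutter_58, cutter_54, cutter_50 only 3 to 4 are there at a start; the rules pass over those that are not, and their reading is None.
Of pail_1, pail_2 only 1 to 2 are there at a start; the rules pass over those that are not, and their reading is None.
At some moment in a run one of pail_1, pail_2 may be knocked a few centimetres aside while the robot is not near it.
It also fails if it takes over 208 s, if anything falls off the work surface, if the arm or the gripper's body presses on something with over 40 N, if the wrist force passes 120 N, or if a joint passes its speed limit or range.

## Working session

There is one attempt and no reset: what is moved stays moved. The work goes in short steps, Python scripts to look and compute and a tool call to move; the robot and the scene stay as the last step left them, time stands still between calls to the robot, and variables do not carry over. Pictures are saved under pics/ and viewed, and the job is handed in when it is done.

Besides the shell and the picture viewer there is one more tool, called after ">>>" as name([rows], argument=value, ...), one row to a line, values as JSON. step_arm: Moves the arm, as the interface text tells. Its arguments: {"type":"object","properties":{"rows":{"type":"array"},"grip_force":{"type":"number"}},"required":["rows"]}

```bash
ls; mkdir -p pics; python3 - <<'E'
from bench import status, optics
import cv2,numpy as np
s=status.get_state()
for k,v in s.items(): print(k,np.round(v,4))
for n in("side","top"):
    d=optics.get_image(n)
    cv2.imwrite(f"pics/{n}0.png",d["frame"][:,:,::-1]); np.savez(f"{n}0.npz",**d)
    print(n,d["K"],d["k1"],d["R"],d["t"],-d["R"].T@d["t"])
E
```

```text
pics
time 0.0
joint_positions [-1.2979  0.3218 -0.0701  1.4517  0.0226  1.3708 -0.0569]
qd [ 0.0022 -0.0002  0.0003  0.0002 -0.0007  0.0008  0.0004]
joint_torque [-5.00000e-04 -4.91271e+01 -4.04400e-01 -3.12541e+01 -6.42000e-02
  4.33000e-02  2.00000e-04]
position [0.1663 0.6278 0.2295]
tool_rot [-4.0530e-01 -3.1152e+00  3.0000e-03]
ft_force [-0.2916 -0.688   0.1857]
torque [ 0.024  -0.0256 -0.0256]
grip_width 1.0016
side [[412.87683026   0.         276.59287276]
 [  0.         412.87683026 206.58669027]
 [  0.           0.           1.        ]] -0.072091103610481 [[-0.57503924 -0.8181038  -0.00600343]
 [-0.37969248  0.27336862 -0.88380044]
 [ 0.72468165 -0.50594048 -0.46782555]] [0.41357296 0.30822964 0.52472924] [-0.02540849  0.51956706  0.52037809]
top [[521.77871594   0.         279.05108156]
 [  0.         521.77871594 214.11646459]
 [  0.           0.           1.        ]] -0.052673493921496256 [[-3.41579222e-04 -9.99957759e-01  9.18490918e-03]
 [-9.92572001e-01 -7.78391514e-04 -1.21656141e-01]
 [ 1.21658152e-01 -9.15823890e-03 -9.92529809e-01]] [0.08590524 0.5856142  0.9786079 ] [0.46223797 0.09531977 1.04175205]
```

View pics/side0.png

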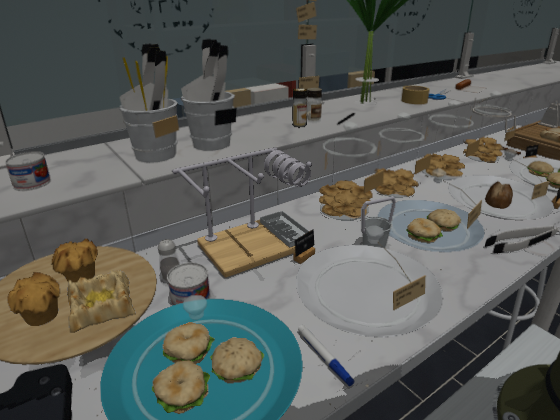

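View pics/top0.png

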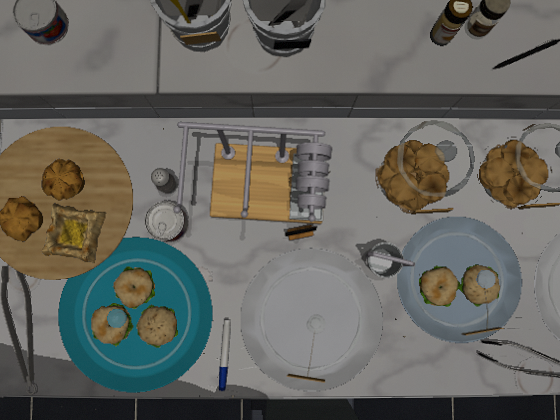

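```bash
cat > h.py <<'E'
import numpy as np,cv2
from scipy.spatial.transform import Rotation as Ro
def dist(d): return np.array([float(d["k1"]),0,0,0,0.])
def ray(d,p):
    u=cv2.undistortPoints(np.array(p,float).reshape(-1,1,2),d["K"],dist(d)).reshape(-1,2)
    r=np.c_[u,np.ones(len(u))]@d["R"]
    return -d["R"].T@d["t"],r
def onz(d,p,z):
    c,r=ray(d,p); return c+r*((z-c[2])/r[:,2])[:,None]
def deproj(d,p):
    c,r=ray(d,p); p=np.array(p).reshape(-1,2).round().astype(int)
    return c+r*d["range_z"][p[:,1],p[:,0]][:,None]
def proj(d,X):
    X=np.array(X,float).reshape(-1,3)
    return cv2.projectPoints(X,cv2.Rodrigues(d["R"])[0],d["t"],d["K"],dist(d))[0].reshape(-1,2)
def cloud(d):
    h,w=d["range_z"].shape; g=np.stack(np.meshgrid(np.arange(w),np.arange(h)),-1).reshape(-1,2)
    P=deproj(d,g).reshape(h,w,3); P[d["range_z"]<=0]=np.nan; return P
def grab(name,tag):
    from bench import optics
    d=optics.get_image(name); np.savez(f"{name}{tag}.npz",**d); return d
def crop(d,x0,x1,y0,y1,s,fn):
    cv2.imwrite(f"pics/{fn}.png",cv2.resize(d["frame"][y0:y1,x0:x1,::-1],None,fx=s,fy=s,interpolation=cv2.INTER_CUBIC))
def load(f): return dict(np.load(f))
E
python3 - <<'E'
from h import *
t=load("top0.npz");s=load("side0.npz")
crop(t,150,440,110,290,2.7,"t0c"); crop(s,140,440,130,300,2.6,"s0c")
P=cloud(t)
m=(P[...,2]>.185)&(P[...,2]<.23)&(P[...,1]>-.15)
ys,xs=np.where(m); print(len(ys))
im=np.zeros(m.shape,np.uint8); im[m]=255; cv2.imwrite("pics/m0.png",im)
E
```

```text
6017
```

View pics/t0c.png

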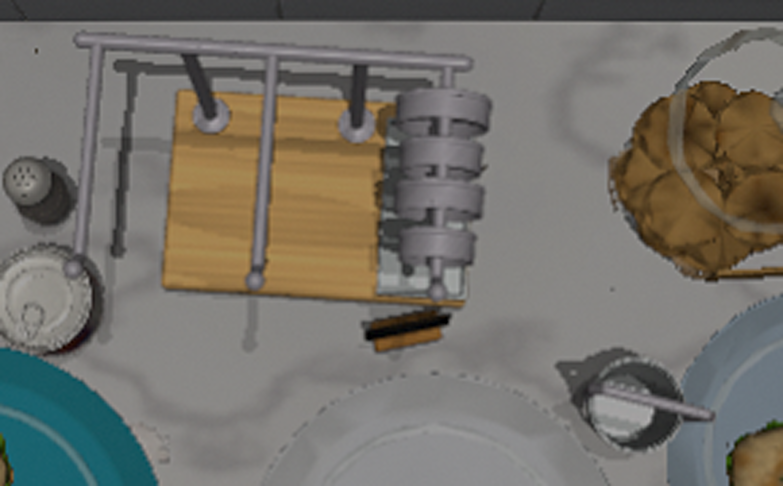

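View pics/s0c.png

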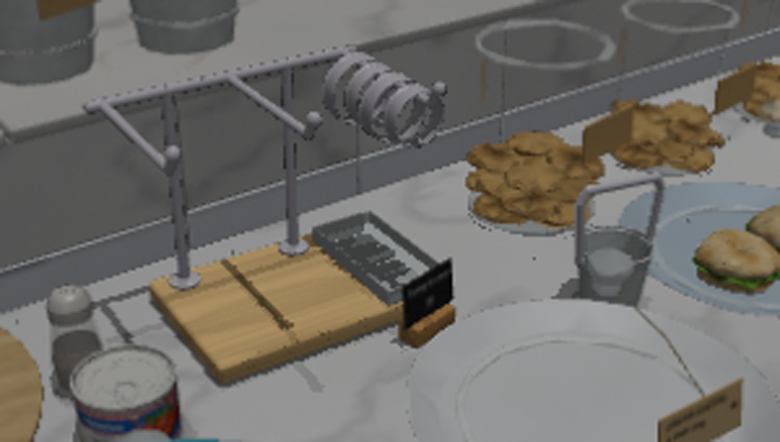

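View pics/m0.png

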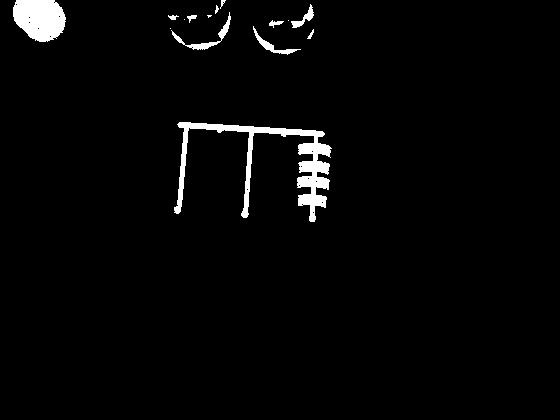

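```bash
python3 - <<'E'
from h import *
t=load("top0.npz");s=load("side0.npz")
P=cloud(t); z=P[...,2]
m=(z>.18)&(z<.235)&(P[...,1]>-.15)&(P[...,0]<.66)
ys,xs=np.where(m)
X=onz(t,np.c_[xs,ys],.2)
# cross bar
sel=(ys<=133)&(ys>=121)
def line(pts):
    vx,vy,x0,y0=cv2.fitLine(pts[:,:2].astype(np.float32),cv2.DIST_HUBER,0,.001,.001).ravel(); return np.array([x0,y0]),np.array([vx,vy])
# prong rows
for nm,a,b,r0,r1 in(("pail",172,192,138,203),("store",240,255,138,207)):
    q=(xs>=a)&(xs<=b)&(ys>=r0)&(ys<=r1); p,v=line(onz(t,np.c_[xs,ys][q],.2)); v=v*np.sign(v[0]); print(nm,q.sum(),p,np.degrees(np.arctan2(v[1],v[0])), 'y at x=.55',p[1]+v[1]/v[0]*(.55-p[0]), 'z med',np.median(z[m][q]))
q=(xs<296)&(ys<137)&(xs>195)&((xs<240)|(xs>256)); p,v=line(onz(t,np.c_[xs,ys][q],.2)); print('bar',p,np.degrees(np.arctan2(v[1],v[0])),np.median(z[m][q]))
for nm,a,b in(("pail",172,186),("store",238,252),("drip",306,320)):
    q=(xs>=a)&(xs<=b); r=ys[q].max(); print(nm,'lowest row',r,xs[q][ys[q]==r], onz(t,[[xs[q][ys[q]>=r-6].mean(),r-3]],.215))
# cutters: row profile
for r in range(134,224):
    c=xs[(ys==r)&(xs>292)&(xs<340)]
    if len(c): print(r,c.min(),c.max(),round(float(np.nanmax(z[r,c])),4),end=' | ')
E
```

```text
pail 235 [0.6217056  0.24790716] -3.6847165 y at x=.55 0.25252494 z med 0.20307255316644945
store 246 [0.6185106  0.13953033] -3.5470335 y at x=.55 0.14377707 z med 0.20325446849394846Traceback (most recent call last):
  File "<stdin>", line 14, in <module>
  File "h.py", line 9, in onz
    c,r=ray(d,p); return c+r*((z-c[2])/r[:,2])[:,None]
        ~~~^^^^^
  File "h.py", line 5, in ray
    u=cv2.undistortPoints(np.array(p,float).reshape(-1,1,2),d["K"],dist(d)).reshape(-1,2)
      ~~~~~~~~~~~~~~~~~~~^^^^^^^^^^^^^^^^^^^^^^^^^^^^^^^^^^^^^^^^^^^^^^^^^^
cv2.error: OpenCV(4.12.0) /io/opencv/modules/calib3d/src/undistort.dispatch.cpp:347: error: (-215:Assertion failed) CV_IS_MAT(_src) && CV_IS_MAT(_dst) && (_src->rows == 1 || _src->cols == 1) && (_dst->rows == 1 || _dst->cols == 1) && _src->cols + _src->rows - 1 == _dst->rows + _dst->cols - 1 && (CV_MAT_TYPE(_src->type) == CV_32FC2 || CV_MAT_TYPE(_src->type) == CV_64FC2) && (CV_MAT_TYPE(_dst->type) == CV_32FC2 || CV_MAT_TYPE(_dst->type) == CV_64FC2) in function 'cvUndistortPointsInternal'
```

```bash
python3 - <<'E'
from h import *
t=load("top0.npz");s=load("side0.npz")
P=cloud(t); z=P[...,2]
m=(z>.18)&(z<.235)&(P[...,1]>-.15)&(P[...,0]<.75)
ys,xs=np.where(m)
def line(pts):
    vx,vy,x0,y0=cv2.fitLine(pts[:,:2].astype(np.float32),cv2.DIST_HUBER,0,.001,.001).ravel(); return np.array([x0,y0]),np.array([vx,vy])
q=(xs<296)&(ys<137)&(ys>118)&(xs>195)&((xs<240)|(xs>256)); p,v=line(onz(t,np.c_[xs,ys][q],.2)); print('bar',p,np.degrees(np.arctan2(v[1],v[0])),np.median(z[m][q]))
for nm,a,b in(("pail",172,186),("store",238,252),("drip",306,320)):
    q=(xs>=a)&(xs<=b); r=ys[q].max(); print(nm,'lowest row',r,xs[q][ys[q]==r], onz(t,[[xs[q][ys[q]>=r-6].mean(),r-3]],.215))
prev=None
for r in range(134,224):
    c=xs[(ys==r)&(xs>292)&(xs<340)]
    if len(c): print(r,c.min(),c.max(),round(float(np.nanmax(z[r,c])),4),end=' | ')
# outline of other things
print()
for nm,a,b,c0,d0,lo,hi in(("shaker",150,178,165,195,.05,.11),("tin",140,195,195,245,.04,.08),("block",282,320,222,242,.03,.08),("pail rim",360,415,235,285,.03,.09),("bail",355,425,235,285,.095,.13)):
    q=np.zeros_like(m);q[c0:d0,a:b]=True; q&=(z>lo)&(z<hi); A=P[q]; print(nm,len(A),A.min(0),A.max(0),A.mean(0))
    if nm=="bail":
        print(A.round(3).tolist()[:60]); p,v=line(A); print(p,np.degrees(np.arctan2(v[1],v[0])))
E
```

```text
bar [0.70826143 0.14376344] 86.24584 0.20377883498216637
pail lowest row 213 [176 177 178] [[0.5700768  0.25080461 0.215     ]]
store lowest row 217 [243 244 245 246] [[0.56372003 0.14295585 0.215     ]]
drip lowest row 221 [310 311 312 313 314] [[0.55737188 0.03520598 0.215     ]]
134 293 324 0.206 | 135 300 323 0.2065 | 136 314 322 0.2042 | 137 314 317 0.2045 | 138 314 317 0.2064 | 139 314 317 0.2043 | 140 314 317 0.205 | 141 314 317 0.2058 | 142 314 317 0.2048 | 143 303 320 0.2069 | 144 299 325 0.2069 | 145 298 328 0.2069 | 146 297 329 0.2061 | 147 298 331 0.2066 | 148 298 331 0.2057 | 149 298 331 0.2064 | 150 298 330 0.2067 | 151 298 330 0.2063 | 152 298 330 0.2068 | 153 297 330 0.2082 | 154 298 330 0.2059 | 155 297 330 0.2061 | 156 313 330 0.2049 | 157 313 330 0.2045 | 158 313 317 0.2048 | 159 313 317 0.2054 | 160 313 316 0.2061 | 161 302 321 0.208 | 162 299 325 0.2075 | 163 298 328 0.2051 | 164 298 329 0.2061 | 165 299 329 0.2072 | 166 299 329 0.2059 | 167 299 328 0.2065 | 168 299 328 0.2073 | 169 299 328 0.2072 | 170 299 328 0.2063 | 171 299 328 0.2047 | 172 299 328 0.2056 | 1
[... 2378 characters left out ...]
, [0.503, -0.072, 0.1], [0.503, -0.073, 0.108], [0.503, -0.074, 0.109], [0.503, -0.076, 0.11], [0.503, -0.077, 0.115], [0.503, -0.079, 0.114], [0.503, -0.08, 0.118], [0.503, -0.082, 0.118], [0.502, -0.083, 0.122], [0.502, -0.085, 0.12], [0.503, -0.087, 0.117], [0.502, -0.088, 0.123], [0.502, -0.09, 0.121], [0.503, -0.093, 0.115], [0.503, -0.094, 0.118], [0.502, -0.095, 0.122], [0.502, -0.097, 0.119], [0.502, -0.099, 0.119], [0.503, -0.101, 0.117], [0.502, -0.075, 0.097], [0.501, -0.074, 0.109], [0.501, -0.076, 0.107], [0.501, -0.077, 0.112], [0.501, -0.079, 0.114], [0.501, -0.08, 0.116], [0.501, -0.081, 0.119], [0.501, -0.083, 0.119], [0.501, -0.085, 0.121]]
[ 0.49708462 -0.11179603] 77.7182
```

```bash
cat > plan.py <<'E'
import sys
from h import *
from bench import status
TH=np.radians(-3.65)
U=np.array([np.cos(TH),np.sin(TH),0]);V=np.array([-np.sin(TH),np.cos(TH),0])
def Rdown(yawy):  # tool y at world angle yawy(rad)
    y=np.array([np.cos(yawy),np.sin(yawy),0]);z=np.array([0,0,-1.]);return np.c_[np.cross(y,z),y,z]
def need(pos,yawy=np.pi/2+TH):
    s=status.get_state();R=Ro.from_rotvec(s["tool_rot"]).as_matrix()
    Rt=Rdown(yawy)
    print("t",round(s["time"],2),"pos",np.round(s["position"],4),"F",np.round(s["ft_force"],1),"open mm",round(s["grip_width"]*87,1))
    print(" turn deg(tool)",np.round(np.degrees(Ro.from_matrix(R.T@Rt).as_rotvec()),2)," shift mm (cur tool)",np.round(R.T@(np.array(pos)-s["position"])*1e3,1)," shift mm (tgt tool)",np.round(Rt.T@(np.array(pos)-s["position"])*1e3,1))
if __name__=="__main__":
    a=[float(v) for v in sys.argv[1:]]
    need(a[:3],*( [np.radians(a[3])] if len(a)>3 else []))
E
python3 - <<'E'
from h import *
t=load("top0.npz")
for c,r in((312,200.5),(312.5,182.5),(313.5,167),(314.5,149.5)): print(onz(t,[[c,r]],.206))
for nm,a,b in(("drip prong",[312,209.5],[315.5,139.5]),): print(onz(t,[a,b],.203))
E
python3 plan.py .586 .034 .3
```

```text
[[0.5869493  0.03421048 0.206     ]]
[[0.61656326 0.03314959 0.206     ]]
[[0.64228569 0.03129133 0.206     ]]
[[0.6715846  0.02938088 0.206     ]]
[[0.57263585 0.03411137 0.203     ]
 [0.68926928 0.02732859 0.203     ]]
t 0.1 pos [0.1663 0.6279 0.2296] F [-0.8  0.1 -0.4] open mm 87.0
 turn deg(tool) [ -0.1   -0.   -11.17]  shift mm (cur tool) [-557.7 -466.8  -69.6]  shift mm (tgt tool) [-456.7 -566.   -70.4]
```

>>> step_arm([
  [[0,0,0],[0,0,-35],87],
  [[0,0,0],[0,0,-35],87],
  [[0,0,-5.5],[0,0,0],87],
  [[0,0,-5.5],[0,0,0],87],
], grip_force=15)

```text
time: 0.43
position: [0.1658, 0.6255, 0.2971]
tool_rot: [-0.097, -3.138, 0.019]
ft_force: [0.1, -0.4, -0.5]
grip_width: 0.998
```

```bash
python3 plan.py .586 .034 .3
```

```text
t 0.43 pos [0.1658 0.6255 0.2971] F [ 0.1 -0.4 -0.5] open mm 86.8
 turn deg(tool) [-0.7  -0.11  0.12]  shift mm (cur tool) [-455.9 -564.5    3.1]  shift mm (tgt tool) [-457.  -563.6   -2.9]
```

>>> step_arm([
  [[0,0,0],[-22,-28,0],87],
  [[0,0,0],[-22,-28,0],87],
  [[0,0,0],[-22,-28,0],87],
  [[0,0,0],[-22,-28,0],87],
  [[0,0,0],[-22,-28,0],87],
  [[0,0,0],[-22,-28,0],87],
  [[0,0,0],[-22,-28,0],87],
  [[0,0,0],[-22,-28,0],87],
  [[0,0,0],[-22,-28,0],87],
  [[0,0,0],[-22,-28,0],87],
  [[0,0,0],[-22,-28,0],87],
  [[0,0,0],[-22,-28,0],87],
])

```text
time: 1.43
position: [0.4123, 0.2668, 0.293]
tool_rot: [-0.058, -3.129, 0.022]
ft_force: [1.2, -0.5, -0.1]
grip_width: 1.0
```

```bash
python3 plan.py .586 .034 .3
```

```text
t 1.43 pos [0.4123 0.2668 0.293 ] F [ 1.2 -0.5 -0.1] open mm 87.0
 turn deg(tool) [-0.84 -0.65  1.51]  shift mm (cur tool) [-182.2 -226.3   -5.8]  shift mm (tgt tool) [-188.2 -221.3   -7. ]
```

>>> step_arm([
  [[0,0,0],[-22,-28,-1],87],
  [[0,0,0],[-22,-28,-1],87],
  [[0,0,0],[-22,-28,-1],87],
  [[0,0,0],[-22,-28,-1],87],
  [[0,0,0.5],[-22,-28,-1],87],
  [[0,0,0.5],[-22,-28,-1],87],
  [[-0.8,-0.6,0.5],[-22,-28,-1],87],
  [[0,0,0],[-22,-20,0],87],
  [[0,0,0],[0,0,0],87],
])

```text
time: 2.18
position: [0.5853, 0.0211, 0.2986]
tool_rot: [-0.117, -3.138, 0.009]
ft_force: [-0.0, 0.2, -0.7]
grip_width: 0.999
```

```bash
python3 plan.py .586 .034 .17
```

```text
t 2.18 pos [0.5853 0.0211 0.2986] F [-0.   0.2 -0.7] open mm 86.9
 turn deg(tool) [-0.32 -0.09 -0.62]  shift mm (cur tool) [1.000e-01 1.370e+01 1.286e+02]  shift mm (tgt tool) [1.000e-01 1.290e+01 1.286e+02]
```

>>> step_arm([
  [[-0.3,0,-0.6],[0,13,0],87],
  [[0,0,0],[0,0,30],87],
  [[0,0,0],[0,0,25],87],
  [[0,0,0],[0,0,0],87],
])

```text
time: 2.52
position: [0.5863, 0.0377, 0.2419]
tool_rot: [-0.101, -3.139, -0.004]
ft_force: [-0.3, 0.0, -0.3]
grip_width: 0.998
```

```bash
python3 plan.py .586 .034 .17; python3 - <<'E'
from h import *
d=grab("top","1");crop(d,240,400,110,260,4,"t1");d=grab("side","1");crop(d,200,360,100,250,4,"s1")
E
```

```text
t 2.52 pos [0.5863 0.0377 0.2419] F [-0.3  0.  -0.3] open mm 86.8
 turn deg(tool) [ 0.15 -0.08 -0.02]  shift mm (cur tool) [ 0.  -3.9 71.9]  shift mm (tgt tool) [ 0.1 -3.7 71.9]
```

View pics/s1.png

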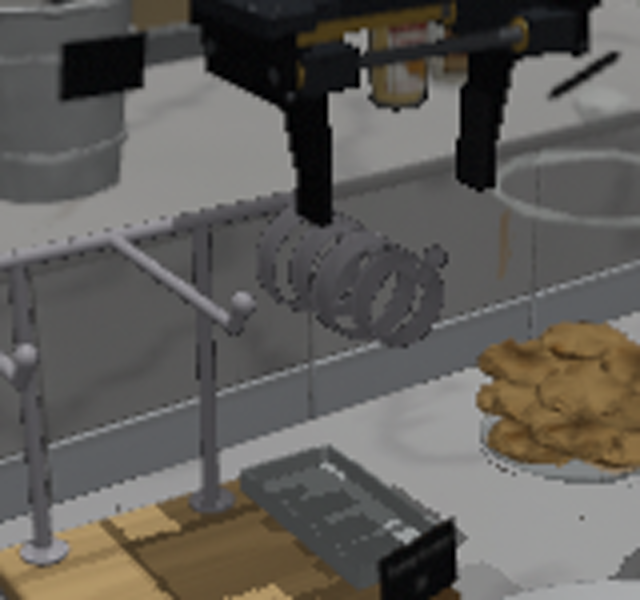

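View pics/t1.png

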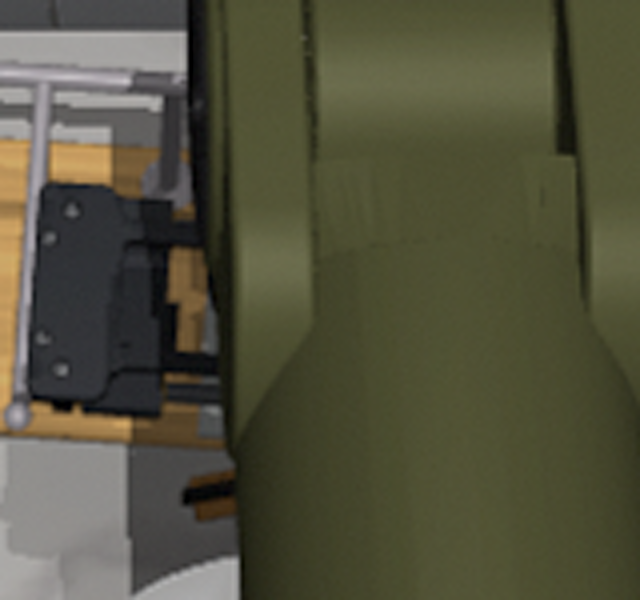

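>>> step_arm([
  [[0,0,0],[0,-3.5,10],87],
  [[0,0,0],[0,0,25],87],
  [[0,0,0],[0,0,25],87],
  [[0,0,0],[0,0,10],87],
  [[0,0,0],[0,0,0],87],
])

```text
time: 3.03
position: [0.5923, 0.0384, 0.1812]
tool_rot: [0.09, 3.123, 0.013]
ft_force: [-0.9, -0.6, 0.7]
grip_width: 0.997
```

```bash
python3 plan.py .586 .034 .17; python3 - <<'E'
from h import *
d=grab("side","2");crop(d,200,360,100,250,4,"s2")
E
```

```text
t 3.03 pos [0.5923 0.0384 0.1812] F [-0.9 -0.6  0.7] open mm 86.8
 turn deg(tool) [0.51 0.96 0.36]  shift mm (cur tool) [ 6.3 -4.9 11.1]  shift mm (tgt tool) [ 6.  -4.8 11.2]
```

View pics/s2.png

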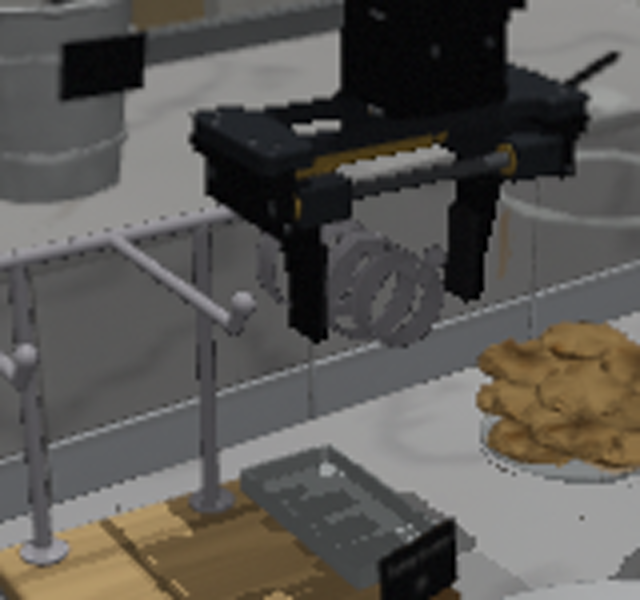

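>>> step_arm([
  [[0.5,1,0.3],[6,-5,5],87],
  [[0,0,0],[0,0,6],87],
  [[0,0,0],[0,0,0],87],
])

```text
time: 3.33
position: [0.588, 0.0337, 0.1742]
tool_rot: [0.098, 3.136, 0.001]
ft_force: [-0.5, -0.1, -0.4]
grip_width: 1.001
```

```bash
python3 plan.py .587 .034 .17
```

```text
t 3.33 pos [0.588  0.0337 0.1742] F [-0.5 -0.1 -0.4] open mm 87.1
 turn deg(tool) [0.06 0.22 0.06]  shift mm (cur tool) [1.  0.2 4.1]  shift mm (tgt tool) [1.  0.2 4.2]
```

>>> step_arm([
  [[0,0.2,0],[1,0,4],87],
  [[0,0,0],[0,0,0],70],
  [[0,0,0],[0,0,0],50],
  [[0,0,0],[0,0,0],40],
  [[0,0,0],[0,0,0],40],
  [[0,0,0],[0,0,0],40],
  [[0,0,0],[0,0,0],40],
  [[0,0,0],[0,0,0],40],
], grip_force=15)

```text
time: 4.0
position: [0.5885, 0.0336, 0.1723]
tool_rot: [0.099, 3.136, 0.003]
ft_force: [-0.3, 0.0, -0.6]
grip_width: 0.575
```

```bash
python3 plan.py .587 .034 .17; python3 - <<'E'
from h import *
d=grab("side","3");crop(d,200,360,100,250,4,"s3")
E
```

```text
t 4.0 pos [0.5885 0.0336 0.1723] F [-0.3  0.  -0.6] open mm 50.0
 turn deg(tool) [0.13 0.23 0.03]  shift mm (cur tool) [1.6 0.2 2.3]  shift mm (tgt tool) [1.6 0.3 2.3]
```

View pics/s3.png

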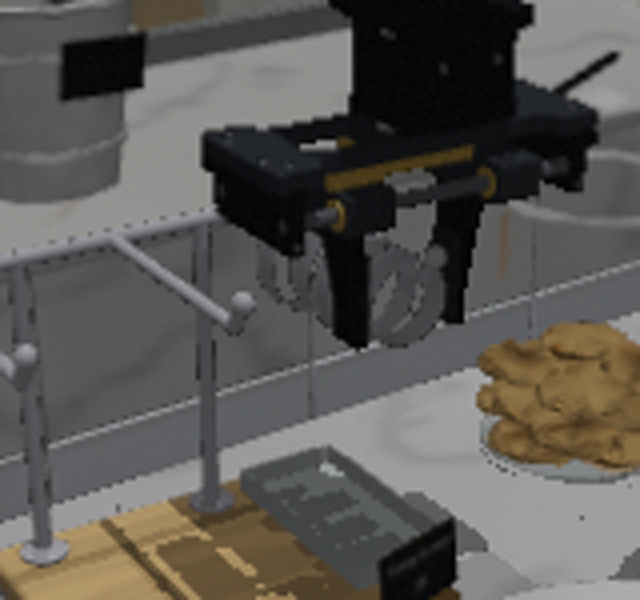

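>>> step_arm([
  [[0,0,0],[0,0,-6],40],
  [[0,0,0],[0,0,-8],40],
  [[0,0,0],[0,0,-8],40],
  [[0,0,0],[0,0,-5],40],
  [[0,0,0],[0,0,0],40],
], grip_force=25)

```text
time: 4.47
position: [0.5884, 0.0335, 0.2022]
tool_rot: [0.099, 3.136, 0.003]
ft_force: [0.7, -0.1, 0.1]
grip_width: 0.572
```

```bash
python3 plan.py .53 .0375 .199; python3 - <<'E'
from h import *
d=grab("side","4");crop(d,200,360,100,250,4,"s4")
E
```

```text
t 4.47 pos [0.5884 0.0335 0.2022] F [ 0.7 -0.1  0.1] open mm 49.8
 turn deg(tool) [0.12 0.22 0.03]  shift mm (cur tool) [58.5  0.3  3. ]  shift mm (tgt tool) [58.5  0.2  3.2]
```

View pics/s4.png

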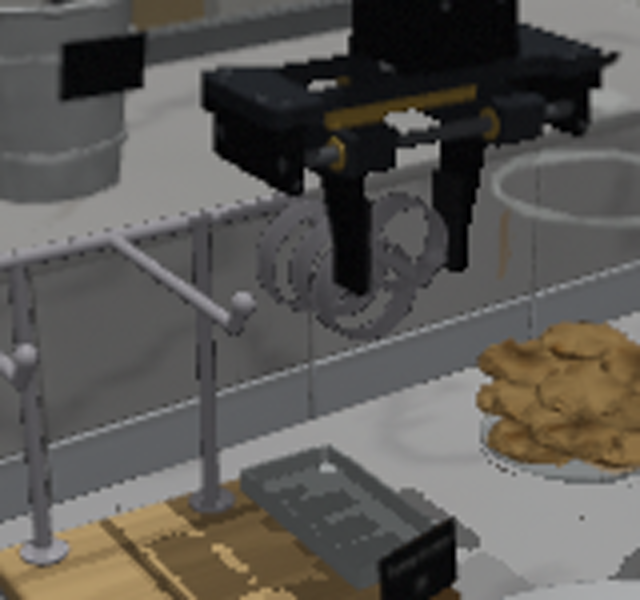

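>>> step_arm([
  [[0,0.2,0],[6,0,3],40],
  [[0,0,0],[10,0,0],40],
  [[0,0,0],[10,0,0],40],
])

```text
time: 4.77
position: [0.5616, 0.0349, 0.1981]
tool_rot: [0.1, 3.14, 0.001]
ft_force: [-1.0, -0.1, -0.2]
grip_width: 0.568
```

```bash
python3 plan.py .53 .0375 .199
```

```text
t 4.77 pos [0.5616 0.0349 0.1981] F [-1.  -0.1 -0.2] open mm 49.4
 turn deg(tool) [ 0.04  0.01 -0.02]  shift mm (cur tool) [31.7  0.6 -0.9]  shift mm (tgt tool) [31.7  0.6 -0.9]
```

>>> step_arm([
  [[0,0,0],[10,0,-1],40],
  [[0,0,0],[12,0,0],40],
  [[0,0,0],[11,0,0],40],
  [[0,0,0],[0,0,0],40],
])

```text
time: 5.1
position: [0.5207, 0.0373, 0.197]
tool_rot: [-0.099, -3.134, -0.002]
ft_force: [-0.3, -0.4, -0.8]
grip_width: 0.573
```

```bash
python3 plan.py .533 .1449 .199;  python3 - <<'E'
from h import *
d=grab("side","5");crop(d,200,360,100,250,4,"s5")
E
```

```text
t 5.1 pos [0.5207 0.0373 0.197 ] F [-0.3 -0.4 -0.8] open mm 49.8
 turn deg(tool) [ 0.05 -0.34  0.03]  shift mm (cur tool) [ -5.5 108.2  -1.9]  shift mm (tgt tool) [ -5.5 108.2  -2. ]
```

View pics/s5.png

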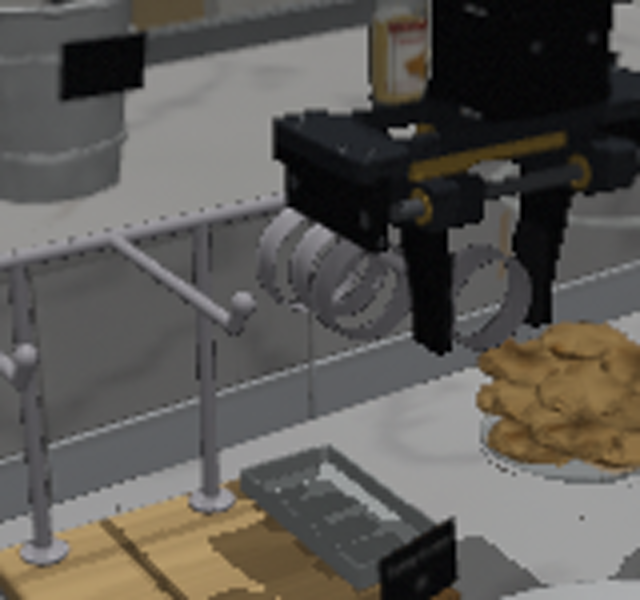

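>>> step_arm([
  [[0,-0.3,0],[0,20,-2],40],
  [[0,0,0],[0,28,0],40],
  [[0,0,0],[0,28,0],40],
  [[0,0,0],[0,22,0],40],
  [[0,0,0],[0,8,0],40],
  [[0,0,0],[0,0,0],40],
])

```text
time: 5.65
position: [0.5286, 0.1447, 0.1991]
tool_rot: [0.106, 3.137, 0.002]
ft_force: [-0.0, 0.1, -0.2]
grip_width: 0.569
```

```bash
python3 plan.py .59 .1413 .199; python3 plan.py .682 .1355 .199
```

```text
t 5.65 pos [0.5286 0.1447 0.1991] F [-0.   0.1 -0.2] open mm 49.5
 turn deg(tool) [ 0.09  0.16 -0.23]  shift mm (cur tool) [-61.5   0.8   0.3]  shift mm (tgt tool) [-61.5   0.6   0.1]
t 5.65 pos [0.5286 0.1447 0.1991] F [-0.   0.1 -0.2] open mm 49.5
 turn deg(tool) [ 0.09  0.16 -0.23]  shift mm (cur tool) [-153.7    1.2    0.6]  shift mm (tgt tool) [-1.537e+02  6.000e-01  1.000e-01]
```

>>> step_arm([
  [[0,0,-0.2],[-8,1,0],40],
  [[0,0,0],[-12,0,0],40],
  [[0,0,0],[-12,0,0],40],
  [[0,0,0],[-12,0,0],40],
  [[0,0,0],[-8,0,0],40],
  [[0,0,0],[0,0,0],40],
])

```text
time: 6.15
position: [0.5855, 0.1329, 0.1989]
tool_rot: [0.11, 3.136, -0.005]
ft_force: [-0.2, 0.2, -1.3]
grip_width: 0.572
```

```bash
python3 plan.py .682 .1355 .199;  python3 - <<'E'
from h import *
d=grab("side","6");crop(d,170,330,100,250,4,"s6")
E
```

```text
t 6.15 pos [0.5855 0.1329 0.1989] F [-0.2  0.2 -1.3] open mm 49.7
 turn deg(tool) [-0.19  0.23 -0.36]  shift mm (cur tool) [-96.1   9.4   0.2]  shift mm (tgt tool) [-96.2   8.8  -0.1]
```

View pics/s6.png

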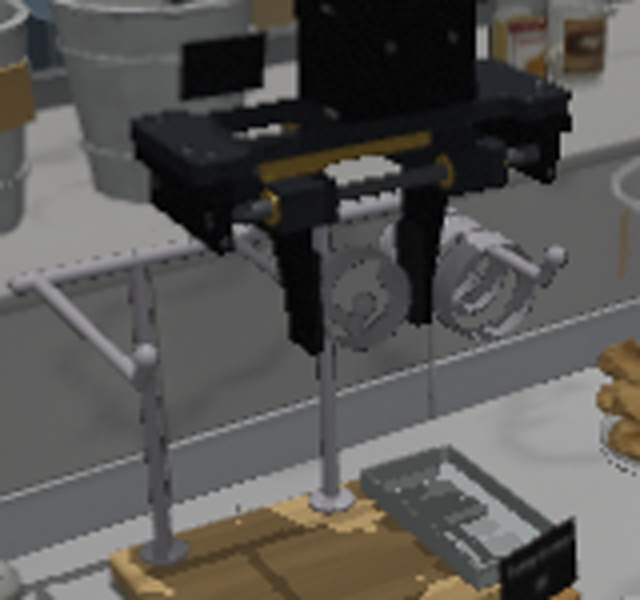

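>>> step_arm([
  [[0,0.2,-0.4],[0,9,0],40],
  [[0,0,0],[-15,1,0],40],
  [[0,0,0],[-15,1,0],40],
  [[0,0,0],[-15,1,0],40],
  [[0,0,0],[0,0,0],40],
])

```text
time: 6.62
position: [0.6295, 0.1431, 0.1988]
tool_rot: [-0.097, -3.136, 0.002]
ft_force: [-0.9, -0.9, -0.8]
grip_width: 0.571
```

```bash
python3 plan.py .682 .1355 .199
```

```text
t 6.62 pos [0.6295 0.1431 0.1988] F [-0.9 -0.9 -0.8] open mm 49.7
 turn deg(tool) [-0.08 -0.22  0.1 ]  shift mm (cur tool) [-52.9  -4.4  -0.4]  shift mm (tgt tool) [-52.9  -4.3  -0.2]
```

>>> step_arm([
  [[0,-0.2,0],[-15,-4,0],40],
  [[0,0,0],[-15,0,0],40],
  [[0,0,0],[-15,0,0],40],
  [[0,0,0],[0,0,0],40],
])

```text
time: 6.95
position: [0.672, 0.1397, 0.1984]
tool_rot: [-0.09, -3.135, -0.001]
ft_force: [0.3, 0.7, -0.8]
grip_width: 0.568
```

```bash
python3 plan.py .682 .1355 .175
```

```text
t 6.95 pos [0.672  0.1397 0.1984] F [ 0.3  0.7 -0.8] open mm 49.4
 turn deg(tool) [ 0.04 -0.28  0.35]  shift mm (cur tool) [-10.4  -3.6  23.3]  shift mm (tgt tool) [-10.3  -3.6  23.4]
```

>>> step_arm([
  [[0,-0.2,0.3],[-10,-3.5,0],40],
  [[0,0,0],[0,0,8],40],
  [[0,0,0],[0,0,8],40],
  [[0,0,0],[0,0,6],40],
  [[0,0,0],[0,0,0],40],
])

```text
time: 7.37
position: [0.6788, 0.137, 0.1739]
tool_rot: [-0.097, -3.135, -0.003]
ft_force: [0.4, -0.2, -0.9]
grip_width: 0.569
```

```bash
python3 plan.py .682 .1355 .1725;  python3 - <<'E'
from h import *
d=grab("side","7");crop(d,170,330,100,250,4,"s7")
E
```

```text
t 7.37 pos [0.6788 0.137  0.1739] F [ 0.4 -0.2 -0.9] open mm 49.5
 turn deg(tool) [ 0.11 -0.29  0.11]  shift mm (cur tool) [-3.3 -1.3  1.4]  shift mm (tgt tool) [-3.3 -1.3  1.4]
```

View pics/s7.png

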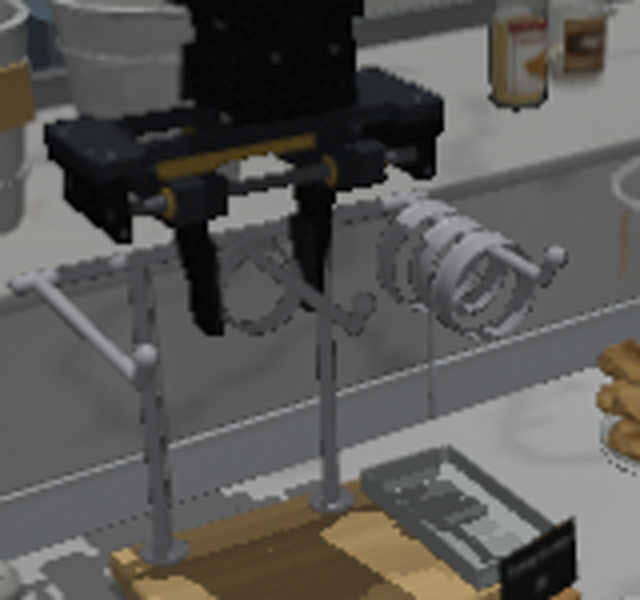

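Good; lower the last 1–2 mm and release.

>>> step_arm([
  [[0,-0.2,0],[-3,-1,2],40],
  [[0,0,0],[0,0,0],40],
  [[0,0,0],[0,0,0],52],
  [[0,0,0],[0,0,0],56],
  [[0,0,0],[0,0,0],62],
  [[0,0,0],[0,0,0],75],
  [[0,0,0],[0,0,0],87],
  [[0,0,0],[0,0,0],87],
])

```text
time: 8.08
position: [0.6823, 0.1365, 0.1743]
tool_rot: [0.096, 3.139, 0.005]
ft_force: [-0.2, -0.6, -0.2]
grip_width: 0.854
```

```bash
python3 plan.py .682 .1355 .27;  python3 - <<'E'
from h import *
d=grab("side","8");crop(d,170,330,100,250,4,"s8")
E
```

```text
t 8.08 pos [0.6823 0.1365 0.1743] F [-0.2 -0.6 -0.2] open mm 74.3
 turn deg(tool) [0.2  0.09 0.16]  shift mm (cur tool) [  0.1  -0.6 -95.7]  shift mm (tgt tool) [  0.2  -1.  -95.7]
```

View pics/s8.png

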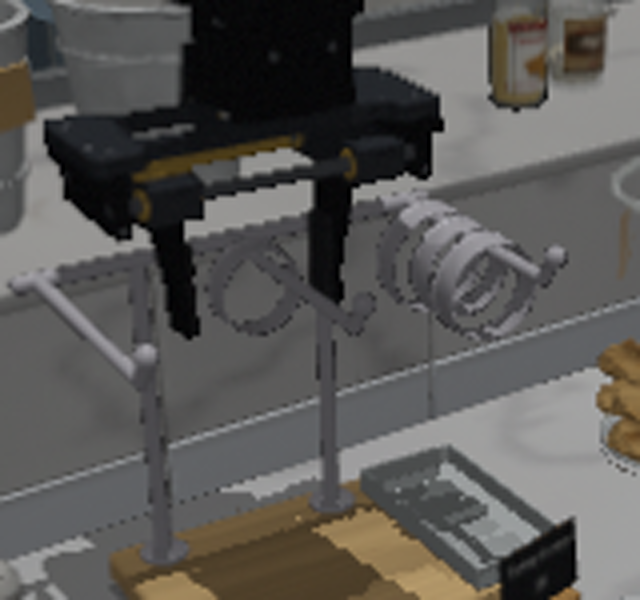

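>>> step_arm([
  [[0,0,0],[0,0,-10],87],
  [[0,0,0],[0,0,-25],87],
  [[0,0,0],[0,0,-30],87],
  [[0,0,0],[0,0,-30],87],
  [[0,0,0],[20,-30,0],87],
  [[0,0,0],[20,-30,0],87],
  [[0,0,0],[15,-30,0],87],
  [[0,0,0],[0,0,0],87],
])

```text
time: 8.8
position: [0.6214, 0.0487, 0.2778]
tool_rot: [0.088, 3.136, 0.004]
ft_force: [0.1, -2.2, 1.0]
grip_width: 0.999
```

```bash
python3 plan.py .6165 .0325 .24; python3 - <<'E'
from h import *
d=grab("side","9");crop(d,170,370,100,250,4,"s9")
E
```

```text
t 8.8 pos [0.6214 0.0487 0.2778] F [ 0.1 -2.2  1. ] open mm 86.9
 turn deg(tool) [0.14 0.27 0.45]  shift mm (cur tool) [  4.1 -16.5  37.7]  shift mm (tgt tool) [  3.8 -16.5  37.8]
```

View pics/s9.png

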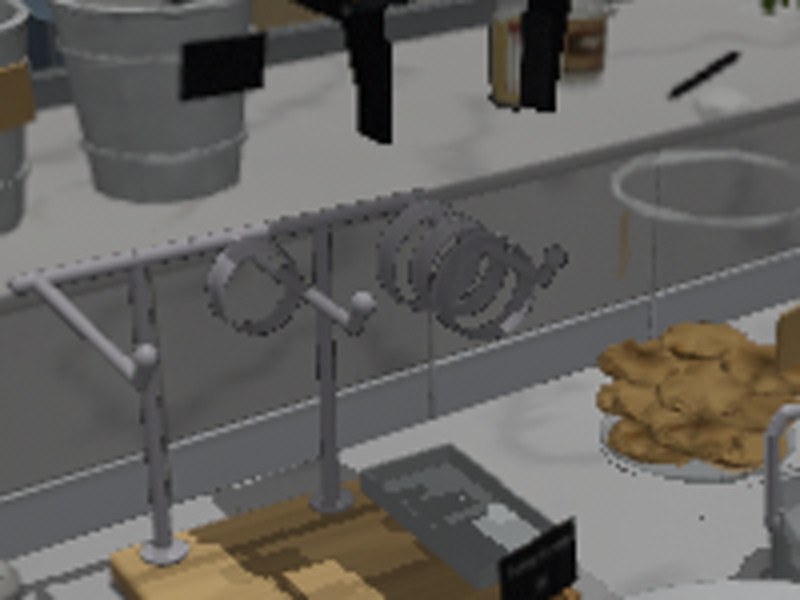

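Good: cutter_50 hangs on the middle prong (crop ~252,285). Next one.

>>> step_arm([
  [[0,0.2,0.4],[4,-16,12],87],
  [[0,0,0],[0,0,25],87],
  [[0,0,0],[0,0,0],87],
])

```text
time: 9.1
position: [0.6193, 0.0386, 0.2441]
tool_rot: [0.093, 3.131, 0.015]
ft_force: [-1.1, 1.7, -0.7]
grip_width: 0.998
```

```bash
python3 plan.py .6165 .0325 .17
```

```text
t 9.1 pos [0.6193 0.0386 0.2441] F [-1.1  1.7 -0.7] open mm 86.8
 turn deg(tool) [0.57 0.49 0.26]  shift mm (cur tool) [ 3.1 -7.  74. ]  shift mm (tgt tool) [ 2.4 -6.3 74.1]
```

>>> step_arm([
  [[0.5,0.5,0.2],[3,-6,10],87],
  [[0,0,0],[0,0,20],87],
  [[0,0,0],[0,0,15],87],
  [[0,0,0],[0,0,0],87],
])

```text
time: 9.43
position: [0.6181, 0.0345, 0.2006]
tool_rot: [0.095, 3.138, 0.001]
ft_force: [-0.5, -0.4, -0.3]
grip_width: 0.999
```

```bash
python3 plan.py .6165 .0325 .17
```

```text
t 9.43 pos [0.6181 0.0345 0.2006] F [-0.5 -0.4 -0.3] open mm 86.9
 turn deg(tool) [0.04 0.14 0.19]  shift mm (cur tool) [ 1.5 -2.1 30.6]  shift mm (tgt tool) [ 1.4 -2.  30.6]
```

>>> step_arm([
  [[0,0.1,0.2],[1.5,-2,12],87],
  [[0,0,0],[0,0,12],87],
  [[0,0,0],[0,0,6],87],
  [[0,0,0],[0,0,0],87],
], grip_force=15)

```text
time: 9.77
position: [0.6177, 0.0339, 0.17]
tool_rot: [0.097, 3.138, 0.001]
ft_force: [-0.6, -0.1, -0.4]
grip_width: 1.002
```

```bash
python3 plan.py .6165 .0325 .17
```

```text
t 9.77 pos [0.6177 0.0339 0.17  ] F [-0.6 -0.1 -0.4] open mm 87.2
 turn deg(tool) [0.02 0.11 0.11]  shift mm (cur tool) [ 1.2 -1.5 -0. ]  shift mm (tgt tool) [ 1.1 -1.5 -0. ]
```

>>> step_arm([
  [[0,0,0],[1,-1,0],80],
  [[0,0,0],[0,0,0],68],
  [[0,0,0],[0,0,0],58],
  [[0,0,0],[0,0,0],45],
  [[0,0,0],[0,0,0],45],
  [[0,0,0],[0,0,0],45],
  [[0,0,0],[0,0,0],45],
  [[0,0,0],[0,0,0],45],
])

```text
time: 10.43
position: [0.6179, 0.0329, 0.1723]
tool_rot: [0.097, 3.135, 0.002]
ft_force: [-0.0, 0.3, -0.7]
grip_width: 0.666
```

```bash
python3 plan.py .6165 .0325 .2; python3 - <<'E'
from h import *
d=grab("side","10");crop(d,170,370,100,250,4,"s10")
E
```

```text
t 10.43 pos [0.6179 0.0329 0.1723] F [-0.   0.3 -0.7] open mm 58.0
 turn deg(tool) [0.08 0.31 0.11]  shift mm (cur tool) [  1.3  -0.5 -27.7]  shift mm (tgt tool) [  1.4  -0.5 -27.7]
```

View pics/s10.png

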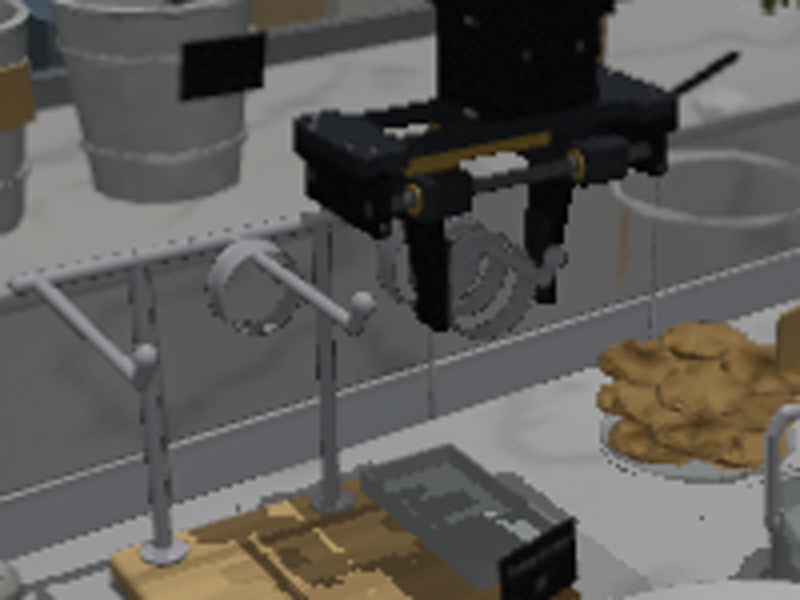

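>>> step_arm([
  [[0,0,0],[0,0,-6],45],
  [[0,0,0],[0,0,-10],45],
  [[0,0,0],[0,0,-10],45],
  [[0,0.3,0],[0,0,-5],45],
  [[0,0,0],[0,0,0],45],
], grip_force=25)

```text
time: 10.9
position: [0.6178, 0.0329, 0.207]
tool_rot: [-0.097, -3.14, -0.002]
ft_force: [0.2, 0.5, 0.3]
grip_width: 0.662
```

```bash
python3 plan.py .522 .0375 .2037
```

```text
t 10.9 pos [0.6178 0.0329 0.207 ] F [0.2 0.5 0.3] open mm 57.6
 turn deg(tool) [ 0.08 -0.    0.11]  shift mm (cur tool) [95.9 -1.3  3.3]  shift mm (tgt tool) [95.9 -1.5  3.3]
```

>>> step_arm([
  [[0,0,0],[6,-1,3],45],
  [[0,0,0],[10,0,0],45],
  [[0,0,0],[12,0,0],45],
  [[0,0,0],[12,0,0],45],
  [[0,0,0],[8,0,0],45],
  [[0,0,0],[0,0,0],45],
])

```text
time: 11.4
position: [0.5645, 0.0345, 0.2028]
tool_rot: [-0.098, -3.138, -0.001]
ft_force: [0.2, 0.4, -0.8]
grip_width: 0.663
```

```bash
python3 plan.py .522 .0375 .2037
```

```text
t 11.4 pos [0.5645 0.0345 0.2028] F [ 0.2  0.4 -0.8] open mm 57.7
 turn deg(tool) [ 0.05 -0.12  0.08]  shift mm (cur tool) [42.6  0.4 -0.8]  shift mm (tgt tool) [42.6  0.3 -0.9]
```

>>> step_arm([
  [[0,0,0],[10,0,-1],45],
  [[0,0,0],[12,0,0],45],
  [[0,0,0],[12,0,0],45],
  [[0,0,0],[8,0,0],45],
  [[0,0,0],[0,0,0],45],
])

```text
time: 11.82
position: [0.5198, 0.0373, 0.2029]
tool_rot: [-0.097, -3.138, -0.002]
ft_force: [0.3, 0.1, 0.1]
grip_width: 0.661
```

```bash
python3 plan.py .526 .145 .2037
```

```text
t 11.82 pos [0.5198 0.0373 0.2029] F [0.3 0.1 0.1] open mm 57.5
 turn deg(tool) [ 0.06 -0.12  0.11]  shift mm (cur tool) [  0.4 107.9  -0.7]  shift mm (tgt tool) [  0.6 107.9  -0.8]
```

>>> step_arm([
  [[0,0,0],[0,20,-1],45],
  [[0,0,0],[0,28,0],45],
  [[0,0,0],[0,28,0],45],
  [[0,0,0],[0,22,0],45],
  [[0,0,0],[0,9,0],45],
  [[0,0,0],[0,0,0],45],
])

```text
time: 12.32
position: [0.5295, 0.1458, 0.2045]
tool_rot: [0.105, 3.137, 0.003]
ft_force: [-0.2, -0.1, -1.1]
grip_width: 0.662
```

```bash
python3 plan.py .59 .1413 .2037
```

```text
t 12.32 pos [0.5295 0.1458 0.2045] F [-0.2 -0.1 -1.1] open mm 57.6
 turn deg(tool) [ 0.12  0.13 -0.19]  shift mm (cur tool) [-60.6  -0.5   1. ]  shift mm (tgt tool) [-60.6  -0.7   0.8]
```

>>> step_arm([
  [[0,0,-0.2],[-8,1,0],45],
  [[0,0,0],[-12,1,0],45],
  [[0,0,0],[-12,1,0],45],
  [[0,0,0],[-12,1,0],45],
  [[0,0,0],[-10,0,0],45],
  [[0,0,0],[0,0,0],45],
])

```text
time: 12.82
position: [0.5899, 0.1366, 0.2044]
tool_rot: [0.109, 3.135, -0.005]
ft_force: [-0.6, 0.7, -0.3]
grip_width: 0.663
```

```bash
python3 plan.py .656 .137 .2037
```

```text
t 12.82 pos [0.5899 0.1366 0.2044] F [-0.6  0.7 -0.3] open mm 57.7
 turn deg(tool) [-0.18  0.27 -0.33]  shift mm (cur tool) [-65.9   5.    1. ]  shift mm (tgt tool) [-66.    4.6   0.7]
```

>>> step_arm([
  [[0,0.2,-0.3],[-6,5,0],45],
  [[0,0,0],[-14,0,0],45],
  [[0,0,0],[-14,0,0],45],
  [[0,0,0],[-14,0,0],45],
  [[0,0,0],[-10,0,0],45],
  [[0,0,0],[0,0,0],45],
])

```text
time: 13.32
position: [0.6518, 0.1317, 0.2041]
tool_rot: [-0.109, -3.14, 0.008]
ft_force: [-0.7, -0.4, -1.2]
grip_width: 0.666
```

```bash
python3 plan.py .656 .137 .174
```

```text
t 13.32 pos [0.6518 0.1317 0.2041] F [-0.7 -0.4 -1.2] open mm 57.9
 turn deg(tool) [-0.3   0.   -0.32]  shift mm (cur tool) [-3.8  5.8 30.1]  shift mm (tgt tool) [-3.9  5.6 30.1]
```

>>> step_arm([
  [[-0.3,0,-0.3],[-4,6,0],45],
  [[0,0,0],[0,0,8],45],
  [[0,0,0],[0,0,10],45],
  [[0,0,0],[0,0,8],45],
  [[0,0,0],[0,0,2],45],
  [[0,0,0],[0,0,0],45],
])

```text
time: 13.82
position: [0.6542, 0.1375, 0.1722]
tool_rot: [-0.099, -3.137, -0.001]
ft_force: [-0.0, 0.4, -0.9]
grip_width: 0.66
```

```bash
python3 plan.py .656 .137 .1725; python3 - <<'E'
from h import *
d=grab("side","11");crop(d,170,370,100,250,4,"s11")
E
```

```text
t 13.82 pos [0.6542 0.1375 0.1722] F [-0.   0.4 -0.9] open mm 57.5
 turn deg(tool) [ 0.01 -0.2   0.02]  shift mm (cur tool) [-1.9 -0.4 -0.3]  shift mm (tgt tool) [-1.9 -0.4 -0.3]
```

View pics/s11.png

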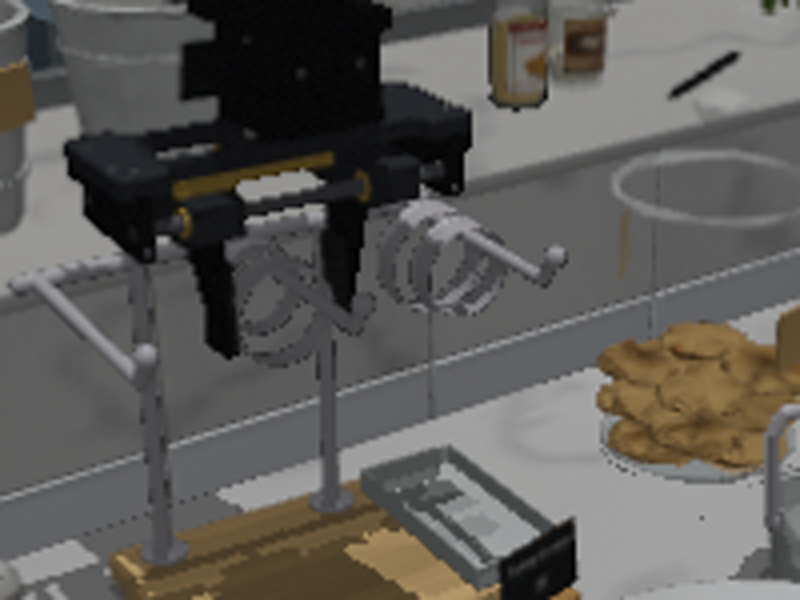

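Resting level; release and retreat.

>>> step_arm([
  [[0,0,0],[0,0,0],60],
  [[0,0,0],[0,0,0],64],
  [[0,0,0],[0,0,0],70],
  [[0,0,0],[0,0,0],80],
  [[0,0,0],[0,0,0],87],
  [[0,0,0],[0,0,0],87],
  [[0,0,0],[0,0,-10],87],
  [[0,0,0],[0,0,-25],87],
  [[0,0,0],[0,0,-35],87],
  [[0,0,0],[0,0,-20],87],
  [[0,0,0],[0,0,0],87],
])

```text
time: 14.78
position: [0.6536, 0.1374, 0.2688]
tool_rot: [-0.099, -3.136, -0.0]
ft_force: [-0.7, -0.1, -0.1]
grip_width: 0.994
```

```bash
python3 plan.py .6425 .031 .26;python3 - <<'E'
from h import *
d=grab("side","12");crop(d,170,370,100,250,4,"s12")
E
```

```text
t 14.78 pos [0.6536 0.1374 0.2688] F [-0.7 -0.1 -0.1] open mm 86.5
 turn deg(tool) [ 0.01 -0.23  0.03]  shift mm (cur tool) [   4.4 -106.9    8.8]  shift mm (tgt tool) [   4.3 -106.9    8.8]
```

View pics/s12.png

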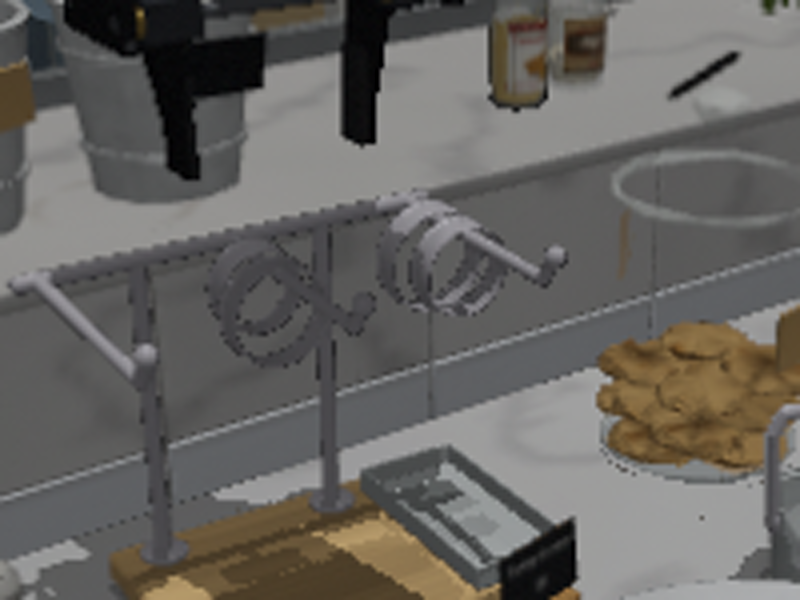

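Two cutters now hang on the middle prong (crop ~245,290 and ~275,310). On to the third.

>>> step_arm([
  [[0,0,0],[1,-30,0],87],
  [[0,0,0],[1,-30,0],87],
  [[0,0,0],[1,-30,0],87],
  [[0,0,0],[1,-17,0],87],
  [[0,0,0],[0,0,0],87],
])

```text
time: 15.25
position: [0.6409, 0.0304, 0.2636]
tool_rot: [-0.089, -3.132, -0.001]
ft_force: [0.6, -0.7, -0.1]
grip_width: 0.995
```

```bash
python3 plan.py .6425 .031 .2
```

```text
t 15.25 pos [0.6409 0.0304 0.2636] F [ 0.6 -0.7 -0.1] open mm 86.6
 turn deg(tool) [ 0.02 -0.5   0.41]  shift mm (cur tool) [-2.1  0.7 63.6]  shift mm (tgt tool) [-1.6  0.7 63.6]
```

>>> step_arm([
  [[0,-0.4,0.4],[-2,1,15],87],
  [[0,0,0],[0,0,25],87],
  [[0,0,0],[0,0,20],87],
  [[0,0,0],[0,0,0],87],
])

```text
time: 15.58
position: [0.6425, 0.0331, 0.2004]
tool_rot: [-0.104, -3.138, -0.004]
ft_force: [-0.6, 0.9, 0.1]
grip_width: 1.001
```

```bash
python3 plan.py .6425 .031 .17
```

```text
t 15.58 pos [0.6425 0.0331 0.2004] F [-0.6  0.9  0.1] open mm 87.1
 turn deg(tool) [ 0.15 -0.1  -0.14]  shift mm (cur tool) [-0.2 -2.2 30.4]  shift mm (tgt tool) [-0.1 -2.1 30.4]
```

>>> step_arm([
  [[0,0,0],[0,-2,12],87],
  [[0,0,0],[0,0,12],87],
  [[0,0,0],[0,0,5],87],
  [[0,0,0],[0,0,0],87],
], grip_force=15)

```text
time: 15.92
position: [0.6422, 0.035, 0.1685]
tool_rot: [-0.098, -3.137, -0.006]
ft_force: [-0.6, -0.2, 0.3]
grip_width: 0.999
```

```bash
python3 plan.py .6425 .031 .17; python3 - <<'E'
from h import *
d=grab("side","13");crop(d,170,370,100,250,4,"s13")
E
```

```text
t 15.92 pos [0.6422 0.035  0.1685] F [-0.6 -0.2  0.3] open mm 86.9
 turn deg(tool) [ 0.22 -0.2   0.09]  shift mm (cur tool) [-0.5 -4.  -1.5]  shift mm (tgt tool) [-0.5 -4.  -1.5]
```

View pics/s13.png

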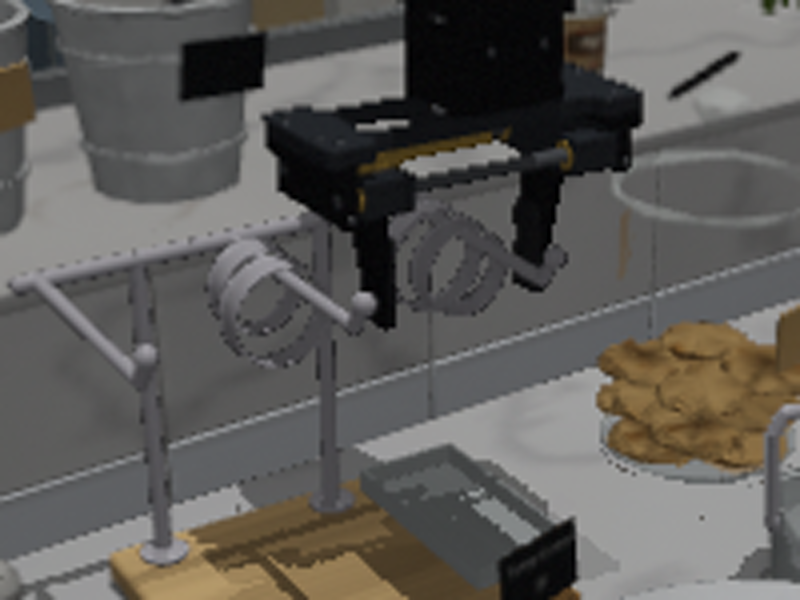

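>>> step_arm([
  [[0,0,0],[0,-4,-2],82],
  [[0,0,0],[0,0,0],70],
  [[0,0,0],[0,0,0],60],
  [[0,0,0],[0,0,0],45],
  [[0,0,0],[0,0,0],42],
  [[0,0,0],[0,0,0],42],
  [[0,0,0],[0,0,0],42],
  [[0,0,0],[0,0,0],42],
])

```text
time: 16.63
position: [0.6446, 0.0305, 0.1754]
tool_rot: [0.098, 3.136, 0.008]
ft_force: [0.2, 0.6, 0.0]
grip_width: 0.616
```

```bash
python3 plan.py .6425 .031 .2; python3 - <<'E'
from h import *
d=grab("side","14");crop(d,170,370,100,250,4,"s14")
E
```

```text
t 16.63 pos [0.6446 0.0305 0.1754] F [0.2 0.6 0. ] open mm 53.6
 turn deg(tool) [0.31 0.21 0.07]  shift mm (cur tool) [  2.    0.5 -24.6]  shift mm (tgt tool) [  2.1   0.4 -24.6]
```

View pics/s14.png

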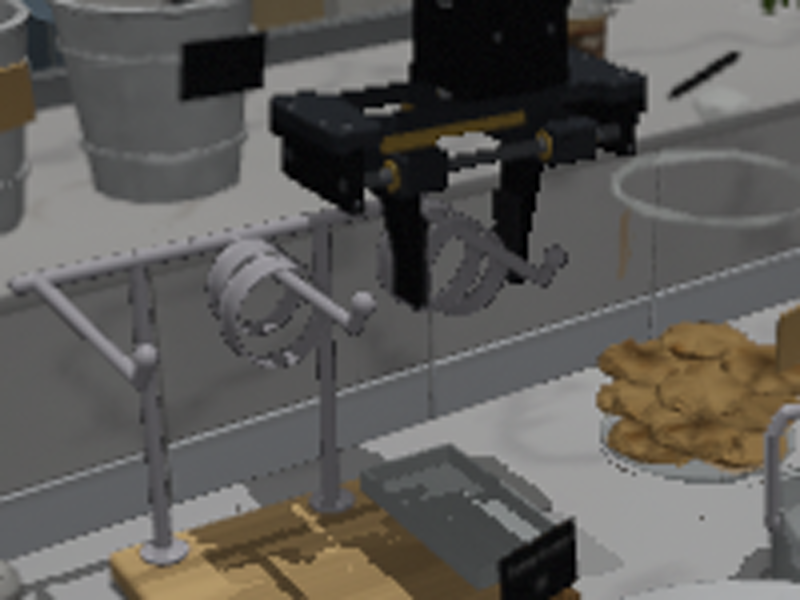

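>>> step_arm([
  [[0,0,0],[0,0,-6],42],
  [[0,0,0],[0,0,-10],42],
  [[0,0,0],[0,0,-9],42],
  [[0.2,0.2,0],[0,0,-4],42],
  [[0,0,0],[0,0,0],42],
], grip_force=25)

```text
time: 17.1
position: [0.6443, 0.0304, 0.2075]
tool_rot: [-0.098, -3.14, -0.002]
ft_force: [0.1, 1.1, -0.4]
grip_width: 0.62
```

```bash
python3 plan.py .522 .0375 .2044
```

```text
t 17.1 pos [0.6443 0.0304 0.2075] F [ 0.1  1.1 -0.4] open mm 54.0
 turn deg(tool) [ 0.09 -0.02  0.07]  shift mm (cur tool) [122.5  -0.6   3.2]  shift mm (tgt tool) [122.5  -0.7   3.1]
```

>>> step_arm([
  [[0,0,0],[6,-0.5,3],42],
  [[0,0,0],[12,0,0],42],
  [[0,0,0],[14,0,0],42],
  [[0,0,0],[14,0,0],42],
  [[0,0,0],[14,0,0],42],
  [[0,0,0],[10,0,0],42],
  [[0,0,0],[0,0,0],42],
])

```text
time: 17.68
position: [0.5691, 0.0339, 0.2025]
tool_rot: [-0.098, -3.138, -0.001]
ft_force: [-0.3, 0.8, -1.0]
grip_width: 0.616
```

```bash
python3 plan.py .522 .0375 .2044
```

```text
t 17.68 pos [0.5691 0.0339 0.2025] F [-0.3  0.8 -1. ] open mm 53.6
 turn deg(tool) [ 0.02 -0.13  0.06]  shift mm (cur tool) [47.3  0.6 -1.8]  shift mm (tgt tool) [47.3  0.6 -1.9]
```

>>> step_arm([
  [[0,0,0],[10,0,-2],42],
  [[0,0,0],[14,0,0],42],
  [[0,0,0],[14,0,0],42],
  [[0,0,0],[9,0,0],42],
  [[0,0,0],[0,0,0],42],
])

```text
time: 18.1
position: [0.5203, 0.0367, 0.2033]
tool_rot: [-0.098, -3.138, -0.0]
ft_force: [0.4, 0.7, -0.7]
grip_width: 0.617
```

```bash
python3 plan.py .526 .145 .2044;python3 - <<'E'
from h import *
d=grab("side","15");crop(d,170,370,100,250,4,"s15")
E
```

```text
t 18.1 pos [0.5203 0.0367 0.2033] F [ 0.4  0.7 -0.7] open mm 53.6
 turn deg(tool) [ 0.   -0.12  0.08]  shift mm (cur tool) [  1.  108.4  -1.1]  shift mm (tgt tool) [  1.2 108.4  -1.1]
```

View pics/s15.png

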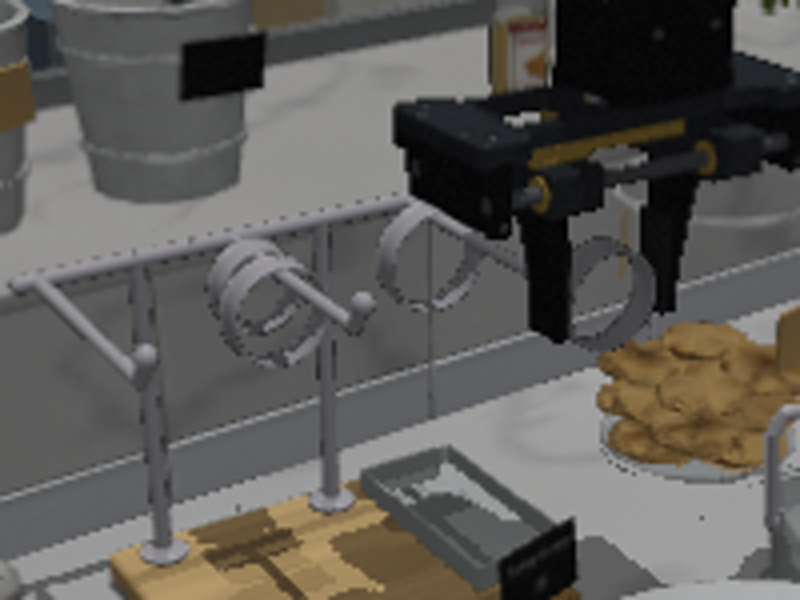

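>>> step_arm([
  [[0,0,0],[0,20,-1],42],
  [[0,0,0],[0,28,0],42],
  [[0,0,0],[0,28,0],42],
  [[0,0,0],[0,22,0],42],
  [[0,0,0],[0,9,0],42],
  [[0,0,0],[0,0,0],42],
])

```text
time: 18.65
position: [0.5335, 0.145, 0.2045]
tool_rot: [0.108, 3.136, -0.0]
ft_force: [-0.3, -0.3, -0.8]
grip_width: 0.617
```

>>> step_arm([
  [[0,0,-0.2],[-8,1.5,0],42],
  [[0,0,0],[-12,1.5,0],42],
  [[0,0,0],[-12,1.5,0],42],
  [[0,0,0],[-12,1.5,0],42],
  [[0,0,0],[0,0,0],42],
])

```text
time: 19.07
position: [0.5832, 0.1411, 0.2043]
tool_rot: [0.109, 3.134, -0.007]
ft_force: [-0.6, -0.3, -0.9]
grip_width: 0.616
```

```bash
python3 plan.py .629 .139 .2044
```

```text
t 19.07 pos [0.5832 0.1411 0.2043] F [-0.6 -0.3 -0.9] open mm 53.6
 turn deg(tool) [-0.24  0.35 -0.32]  shift mm (cur tool) [-45.8   1.1   0.2]  shift mm (tgt tool) [-45.8   0.9  -0.1]
```

>>> step_arm([
  [[0,0.3,-0.3],[-6,3,0],42],
  [[0,0,0],[-12,1,0],42],
  [[0,0,0],[-12,1,0],42],
  [[0,0,0],[-12,1,0],42],
  [[0,0,0],[0,0,0],42],
])

```text
time: 19.48
position: [0.629, 0.1373, 0.2041]
tool_rot: [-0.11, -3.139, 0.011]
ft_force: [-0.2, -0.5, -0.9]
grip_width: 0.617
```

```bash
python3 plan.py .628 .139 .177
```

```text
t 19.48 pos [0.629  0.1373 0.2041] F [-0.2 -0.5 -0.9] open mm 53.7
 turn deg(tool) [-0.41 -0.02 -0.37]  shift mm (cur tool) [ 1.1  1.8 27.1]  shift mm (tgt tool) [ 1.1  1.6 27.1]
```

>>> step_arm([
  [[-0.4,0,-0.3],[1,2,0],42],
  [[0,0,0],[0,0,8],42],
  [[0,0,0],[0,0,9],42],
  [[0,0,0],[0,0,6],42],
  [[0,0,0],[0,0,2],42],
  [[0,0,0],[0,0,0],42],
])

```text
time: 19.98
position: [0.6261, 0.1375, 0.1759]
tool_rot: [-0.104, -3.137, 0.0]
ft_force: [0.3, -0.6, 2.6]
grip_width: 0.62
```

```bash
python3 plan.py .628 .139 .1755;python3 - <<'E'
from h import *
d=grab("side","16");crop(d,170,370,100,250,4,"s16")
E
```

```text
t 19.98 pos [0.6261 0.1375 0.1759] F [ 0.3 -0.6  2.6] open mm 54.0
 turn deg(tool) [-0.01 -0.17 -0.13]  shift mm (cur tool) [-1.8  1.7  0.4]  shift mm (tgt tool) [-1.8  1.7  0.4]
```

View pics/s16.png

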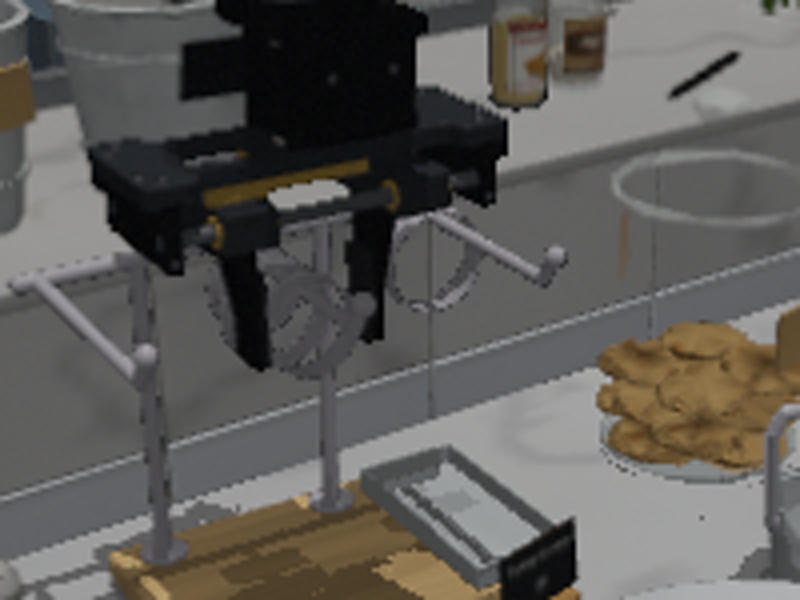

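Contact (2.6 N): it rests on the prong. Release.

>>> step_arm([
  [[0,0,0],[0,0,0],56],
  [[0,0,0],[0,0,0],60],
  [[0,0,0],[0,0,0],66],
  [[0,0,0],[0,0,0],76],
  [[0,0,0],[0,0,0],87],
  [[0,0,0],[0,0,0],87],
  [[0,0,0],[0,0,-10],87],
  [[0,0,0],[0,0,-25],87],
  [[0,0,0],[0,0,-35],87],
  [[0,0,0],[0,0,-20],87],
  [[0,0,0],[0,0,0],87],
])

```text
time: 20.95
position: [0.6251, 0.1378, 0.2717]
tool_rot: [-0.102, -3.135, 0.001]
ft_force: [0.5, -0.1, -0.1]
grip_width: 0.997
```

```bash
python3 plan.py .6716 .029 .26;python3 - <<'E'
from h import *
d=grab("side","17");crop(d,170,370,100,250,4,"s17")
E
```

```text
t 20.95 pos [0.6251 0.1378 0.2717] F [ 0.5 -0.1 -0.1] open mm 86.7
 turn deg(tool) [-0.04 -0.3  -0.09]  shift mm (cur tool) [ -53.6 -105.5   11.5]  shift mm (tgt tool) [ -53.4 -105.6   11.7]
```

View pics/s17.png

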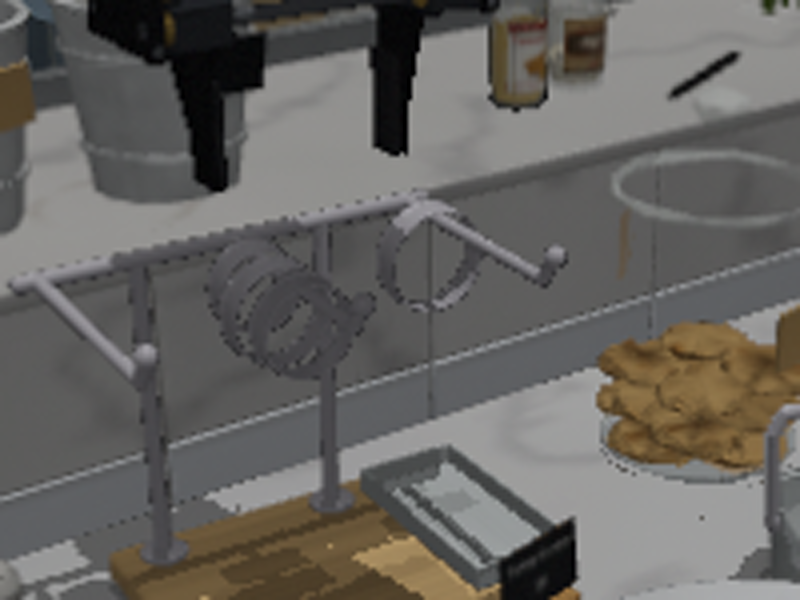

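Three hang on the middle prong, one left (crop ~430,255).

>>> step_arm([
  [[0,0,0],[-13,-26,0],87],
  [[0,0,0],[-14,-28,0],87],
  [[0,0,0],[-14,-28,0],87],
  [[0,0,0],[-12,-22,0],87],
  [[0,0,0],[0,0,0],87],
])

```text
time: 21.42
position: [0.6707, 0.0313, 0.2665]
tool_rot: [-0.088, -3.13, -0.001]
ft_force: [0.7, -0.4, -0.4]
grip_width: 0.994
```

```bash
python3 plan.py .6716 .029 .2
```

```text
t 21.42 pos [0.6707 0.0313 0.2665] F [ 0.7 -0.4 -0.4] open mm 86.5
 turn deg(tool) [ 0.02 -0.59  0.43]  shift mm (cur tool) [-1.7 -2.2 66.5]  shift mm (tgt tool) [-1.  -2.2 66.5]
```

>>> step_arm([
  [[0,-0.5,0.4],[-2,-2,15],87],
  [[0,0,0],[0,0,25],87],
  [[0,0,0],[0,0,24],87],
  [[0,0,0],[0,0,0],87],
])

```text
time: 21.75
position: [0.6717, 0.026, 0.1976]
tool_rot: [-0.109, -3.136, 0.001]
ft_force: [-0.7, -0.0, -1.1]
grip_width: 1.002
```

```bash
python3 plan.py .6716 .029 .17
```

```text
t 21.75 pos [0.6717 0.026  0.1976] F [-0.7 -0.  -1.1] open mm 87.2
 turn deg(tool) [-0.04 -0.21 -0.34]  shift mm (cur tool) [ 0.2  3.  27.6]  shift mm (tgt tool) [ 0.3  3.  27.6]
```

>>> step_arm([
  [[0,-0.1,-0.2],[0,3,10],87],
  [[0,0,0],[0,0,10],87],
  [[0,0,0],[0,0,6],87],
  [[0,0,0],[0,0,0],87],
], grip_force=15)

```text
time: 22.08
position: [0.671, 0.0314, 0.1693]
tool_rot: [-0.1, -3.136, -0.0]
ft_force: [0.1, -0.1, -0.7]
grip_width: 1.0
```

```bash
python3 plan.py .6716 .029 .17; python3 - <<'E'
from h import *
d=grab("side","18");crop(d,170,370,100,250,4,"s18")
E
```

```text
t 22.08 pos [0.671  0.0314 0.1693] F [ 0.1 -0.1 -0.7] open mm 87.0
 turn deg(tool) [-0.   -0.22  0.  ]  shift mm (cur tool) [-0.7 -2.4 -0.7]  shift mm (tgt tool) [-0.7 -2.4 -0.7]
```

View pics/s18.png

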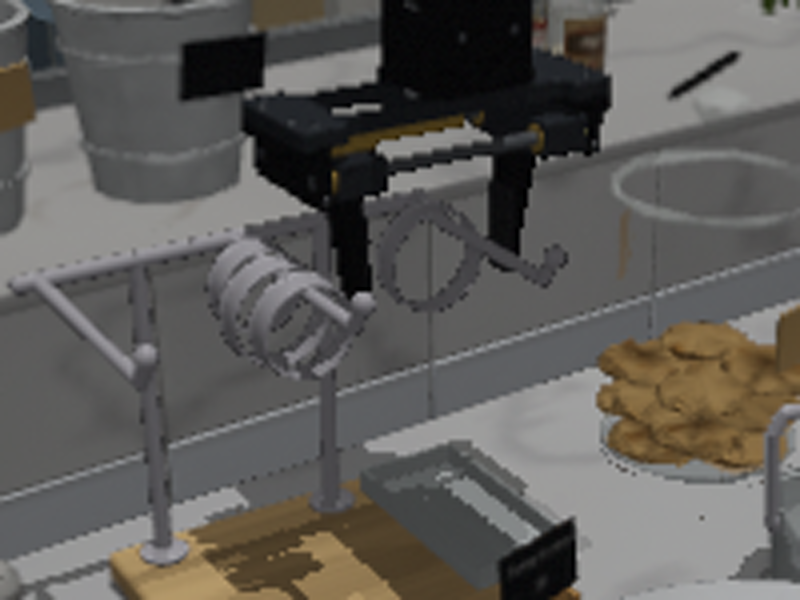

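>>> step_arm([
  [[0,0,0],[0,-2.4,0],82],
  [[0,0,0],[0,0,0],74],
  [[0,0,0],[0,0,0],64],
  [[0,0,0],[0,0,0],50],
  [[0,0,0],[0,0,0],50],
  [[0,0,0],[0,0,0],50],
  [[0,0,0],[0,0,0],50],
  [[0,0,0],[0,0,0],50],
])

```text
time: 22.8
position: [0.6736, 0.0287, 0.1746]
tool_rot: [0.1, 3.136, 0.002]
ft_force: [0.0, 0.1, 0.1]
grip_width: 0.711
```

```bash
python3 plan.py .6716 .029 .2
```

```text
t 22.8 pos [0.6736 0.0287 0.1746] F [0.  0.1 0.1] open mm 61.9
 turn deg(tool) [0.08 0.23 0.  ]  shift mm (cur tool) [  1.9   0.2 -25.4]  shift mm (tgt tool) [  2.    0.2 -25.4]
```

>>> step_arm([
  [[0,0,0],[0,0,-6],50],
  [[0,0,0],[0,0,-10],50],
  [[0,0,0],[0,0,-10],50],
  [[0,0.2,0],[0,0,-5],50],
  [[0,0,0],[0,0,0],50],
], grip_force=25)

```text
time: 23.22
position: [0.6734, 0.0287, 0.2091]
tool_rot: [0.1, 3.14, 0.002]
ft_force: [-0.9, -0.5, -0.1]
grip_width: 0.712
```

```bash
python3 plan.py .522 .0375 .2077; python3 - <<'E'
from h import *
d=grab("side","19");crop(d,170,370,100,250,4,"s19")
E
```

```text
t 23.22 pos [0.6734 0.0287 0.2091] F [-0.9 -0.5 -0.1] open mm 62.0
 turn deg(tool) [0.08 0.01 0.01]  shift mm (cur tool) [151.7  -0.8   1.3]  shift mm (tgt tool) [151.7  -0.9   1.4]
```

View pics/s19.png

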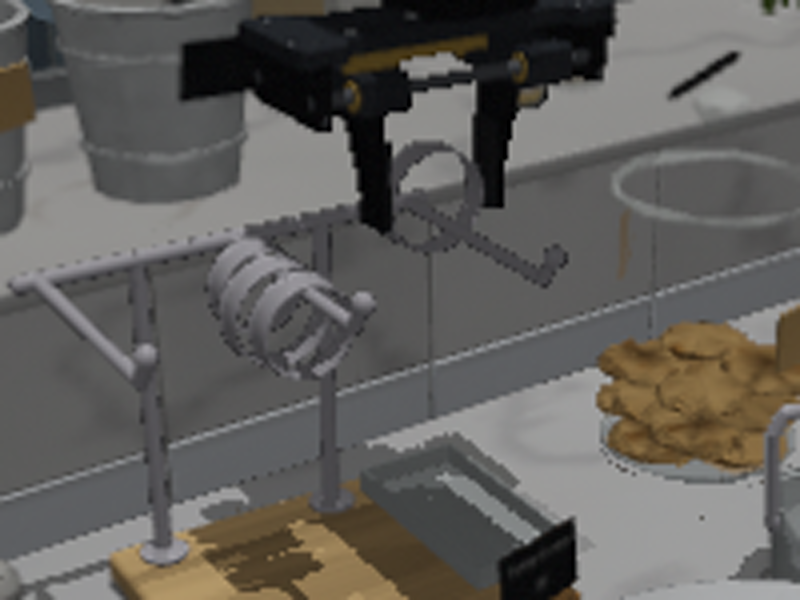

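>>> step_arm([
  [[0,0,0],[6,-0.5,1],50],
  [[0,0,0],[12,0,0],50],
  [[0,0,0],[16,0,0],50],
  [[0,0,0],[16,0,0],50],
  [[0,0,0],[16,0,0],50],
  [[0,0,0],[16,0,0],50],
  [[0,0,0],[12,0,0],50],
  [[0,0,0],[0,0,0],50],
])

```text
time: 23.93
position: [0.5714, 0.0336, 0.2039]
tool_rot: [-0.1, -3.135, 0.0]
ft_force: [-0.3, 0.5, 0.3]
grip_width: 0.709
```

```bash
python3 plan.py .522 .0375 .2077
```

```text
t 23.93 pos [0.5714 0.0336 0.2039] F [-0.3  0.5  0.3] open mm 61.7
 turn deg(tool) [-0.02 -0.31 -0.02]  shift mm (cur tool) [49.5  0.7 -3.6]  shift mm (tgt tool) [49.5  0.8 -3.8]
```

>>> step_arm([
  [[0,-0.3,0],[8,0,-4],50],
  [[0,0,0],[14,0,0],50],
  [[0,0,0],[14,0,0],50],
  [[0,0,0],[12,0,0],50],
  [[0,0,0],[0,0,0],50],
])

```text
time: 24.35
position: [0.5212, 0.0364, 0.2066]
tool_rot: [-0.1, -3.139, 0.001]
ft_force: [-0.4, 0.4, -1.0]
grip_width: 0.711
```

```bash
python3 plan.py .526 .145 .2077;python3 - <<'E'
from h import *
d=grab("side","20");crop(d,170,370,100,250,4,"s20")
E
```

```text
t 24.35 pos [0.5212 0.0364 0.2066] F [-0.4  0.4 -1. ] open mm 61.9
 turn deg(tool) [-0.04 -0.03 -0.01]  shift mm (cur tool) [  2.1 108.7  -1.2]  shift mm (tgt tool) [  2.1 108.7  -1.1]
```

View pics/s20.png

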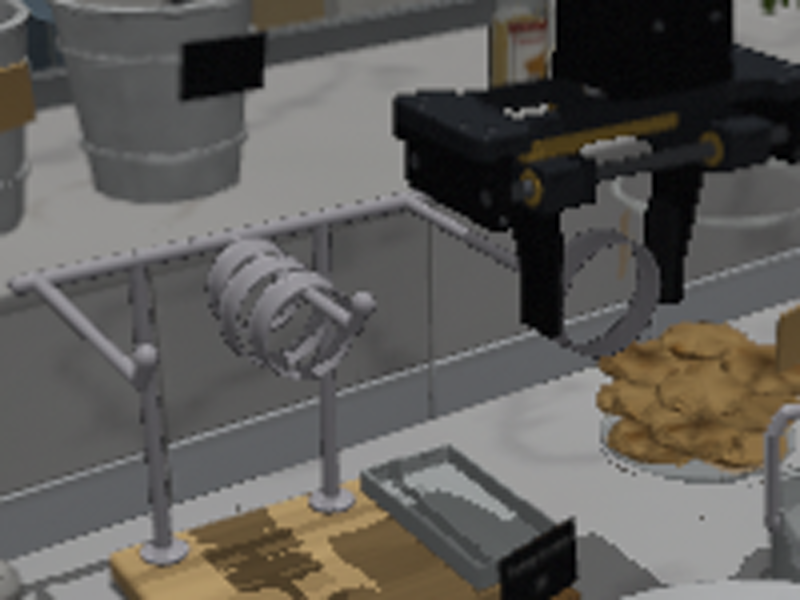

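>>> step_arm([
  [[0,0,0],[2,20,-1],50],
  [[0,0,0],[2,28,0],50],
  [[0,0,0],[2,28,0],50],
  [[0,0,0],[2,22,0],50],
  [[0,0,0],[1,9,0],50],
  [[0,0,0],[0,0,0],50],
])

```text
time: 24.9
position: [0.5258, 0.1451, 0.2073]
tool_rot: [0.111, 3.134, -0.002]
ft_force: [0.0, -0.1, -1.1]
grip_width: 0.708
```

>>> step_arm([
  [[0,0,-0.2],[-8,1.5,0],50],
  [[0,0,0],[-12,1.5,0],50],
  [[0,0,0],[-12,1.5,0],50],
  [[0,0,0],[-12,1.5,0],50],
  [[0,0,0],[0,0,0],50],
])

```text
time: 25.32
position: [0.5761, 0.1409, 0.2071]
tool_rot: [0.112, 3.132, -0.009]
ft_force: [-0.2, 0.1, -0.3]
grip_width: 0.707
```

```bash
python3 plan.py .6 .1407 .2077
```

```text
t 25.32 pos [0.5761 0.1409 0.2071] F [-0.2  0.1 -0.3] open mm 61.5
 turn deg(tool) [-0.31  0.46 -0.44]  shift mm (cur tool) [-23.9   1.5  -0.4]  shift mm (tgt tool) [-23.9   1.4  -0.6]
```

>>> step_arm([
  [[-0.3,0.4,-0.4],[-6,2,0],50],
  [[0,0,0],[-10,1,0],50],
  [[0,0,0],[-7,0,0],50],
  [[0,0,0],[0,0,0],50],
])

```text
time: 25.65
position: [0.6026, 0.137, 0.2068]
tool_rot: [0.109, 3.139, -0.003]
ft_force: [-0.5, 1.3, -0.3]
grip_width: 0.706
```

```bash
python3 plan.py .6 .1407 .176
```

```text
t 25.65 pos [0.6026 0.137  0.2068] F [-0.5  1.3 -0.3] open mm 61.4
 turn deg(tool) [-0.11  0.03 -0.34]  shift mm (cur tool) [ 2.9  3.5 30.8]  shift mm (tgt tool) [ 2.9  3.5 30.8]
```

>>> step_arm([
  [[-0.1,0,-0.3],[3,4,0],50],
  [[0,0,0],[0,0,8],50],
  [[0,0,0],[0,0,10],50],
  [[0,0,0],[0,0,8],50],
  [[0,0,0],[0,0,3],50],
  [[0,0,0],[0,0,0],50],
])

```text
time: 26.15
position: [0.5982, 0.1418, 0.174]
tool_rot: [-0.099, -3.138, 0.0]
ft_force: [0.0, 0.2, -0.2]
grip_width: 0.712
```

```bash
python3 plan.py .6 .1407 .1745;python3 - <<'E'
from h import *
d=grab("side","21");crop(d,170,370,100,250,4,"s21")
E
```

```text
t 26.15 pos [0.5982 0.1418 0.174 ] F [ 0.   0.2 -0.2] open mm 62.0
 turn deg(tool) [-0.01 -0.1   0.04]  shift mm (cur tool) [-1.9 -0.9 -0.5]  shift mm (tgt tool) [-1.9 -0.9 -0.5]
```

View pics/s21.png

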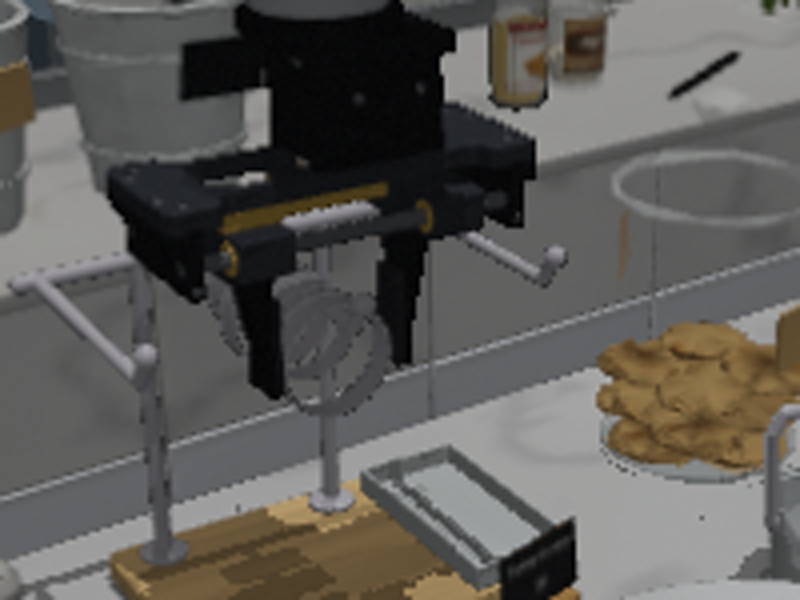

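>>> step_arm([
  [[0,0,0],[0,0,0],64],
  [[0,0,0],[0,0,0],68],
  [[0,0,0],[0,0,0],74],
  [[0,0,0],[0,0,0],82],
  [[0,0,0],[0,0,0],87],
  [[0,0,0],[0,0,0],87],
  [[0,0,0],[0,0,-10],87],
  [[0,0,0],[0,0,-25],87],
  [[0,0,0],[0,0,-35],87],
  [[0,0,0],[0,0,-20],87],
  [[0,0,0],[0,0,0],87],
])

```text
time: 27.12
position: [0.5978, 0.1416, 0.2706]
tool_rot: [-0.099, -3.138, 0.001]
ft_force: [0.3, -0.4, -0.2]
grip_width: 0.999
```

```bash
python3 plan.py .5 -.11 .28;python3 - <<'E'
from h import *
d=grab("side","22");crop(d,170,430,100,250,3,"s22");cv2.imwrite("pics/s22f.png",d["frame"][:,:,::-1])
E
```

```text
t 27.12 pos [0.5978 0.1416 0.2706] F [ 0.3 -0.4 -0.2] open mm 86.9
 turn deg(tool) [-0.03 -0.13  0.03]  shift mm (cur tool) [  81.7 -257.2   -9.1]  shift mm (tgt tool) [  81.6 -257.3   -9.4]
```

View pics/s22.png

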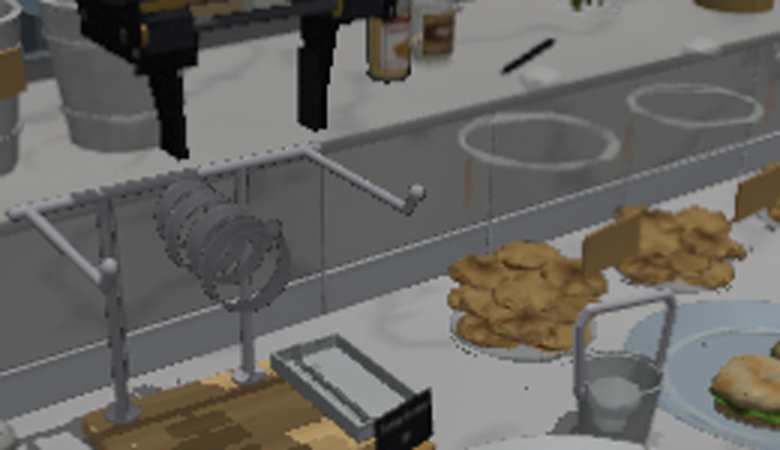

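View pics/s22f.png

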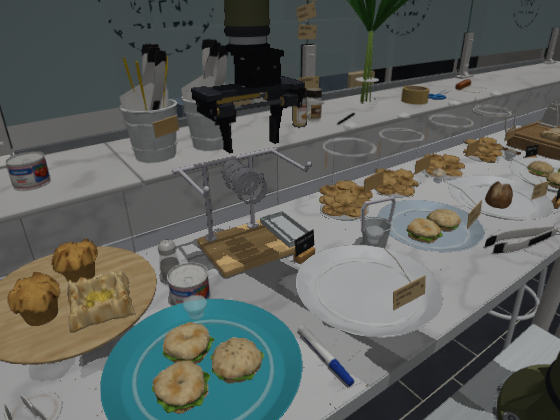

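```bash
cat > pail.py <<'E'
from h import *
import sys
tag=sys.argv[1]
t=grab("top",tag)
P=cloud(t); z=P[...,2]
q=(P[...,1]>-.35)&(P[...,1]<.0)&(P[...,0]>.35)&(P[...,0]<.6)&(z>.108)&(z<.128)
n,l,st,c=cv2.connectedComponentsWithStats(q.astype(np.uint8),connectivity=8)
for i in range(1,n):
    if st[i,4]>40:
        ys,xs=np.where(l==i); A=onz(t,np.c_[xs,ys],.117)
        r=cv2.minAreaRect((A[:,:2]*1000).astype(np.float32)); b=cv2.boxPoints(r)
        vx,vy,_,_=cv2.fitLine((A[:,:2]*1000).astype(np.float32),cv2.DIST_HUBER,0,.01,.01).ravel()
        print(st[i],"centre",np.round(r[0],1),"size",np.round(r[1],1),"ang",np.degrees(np.arctan2(vy,vx))%180,'px',c[i], 'z',np.median(z[l==i]))
crop(t,330,450,210,310,5,"tp"+tag)
s=grab("side",tag); Q=cloud(s)
q=(Q[...,1]>-.35)&(Q[...,1]<.0)&(Q[...,0]>.35)&(Q[...,0]<.6)&(Q[...,2]>.107)&(Q[...,2]<.128)
A=Q[q]; print("side",len(A),np.round(A.mean(0)*1000,1),np.round(A.min(0)*1000),np.round(A.max(0)*1000)); r=cv2.minAreaRect((A[:,:2]*1000).astype(np.float32)); print(r)
crop(s,340,440,170,270,6,"sp"+tag)
E
python3 pail.py p1
```

```text
[413 209  40   5  77] centre [ 582.4 -189.4] size [ 5.5 71.5] ang 90.52172 px [429.88311688 210.85714286] z 0.12318278135448524
[368 252  47  14 207] centre [ 497.3 -112.2] size [84.1  9.1] ang 77.82645 px [391.49275362 258.14492754] z 0.1182186899136145
side 304 [ 529.8 -161.4  116.6] [ 366. -310.  107.] [585. -73. 128.]
((493.46588134765625, -227.62950134277344), (272.1277770996094, 153.02105712890625), 56.889198303222656)
```

View pics/tpp1.png

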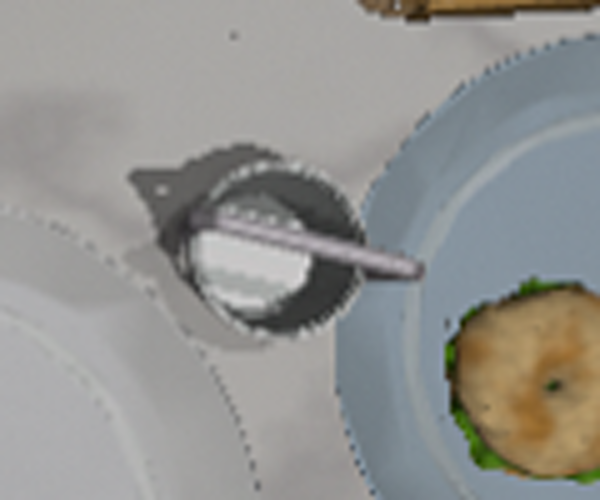

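View pics/spp1.png

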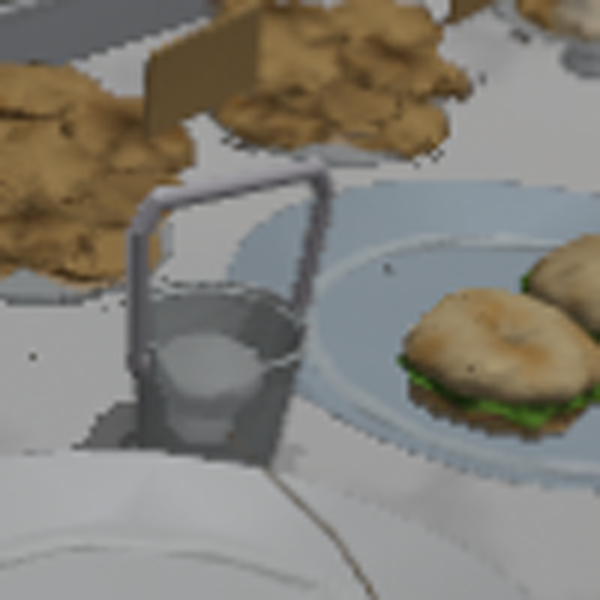

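```bash
python3 - <<'E'
from h import *
from bench import status
print(np.round(status.get_state()["joint_positions"],2))
t=load("topp1.npz");P=cloud(t)
q=(P[...,0]>.36)&(P[...,0]<.54)&(P[...,1]>-.2)&(P[...,1]<.34)&(P[...,2]>.05)&(P[...,2]<.3)
n,l,st,c=cv2.connectedComponentsWithStats(q.astype(np.uint8))
for i in range(1,n):
    if st[i,4]>6: A=P[l==i];print(st[i],A.min(0).round(3),A.max(0).round(3))
E
python3 plan.py .5015 -.0927 .2 -12.2; python3 plan.py .5015 -.0927 .2 167.8
```

```text
[-0.57  0.24  0.35  1.5  -0.08  1.43  1.3 ]
[153 237  22   4  62] [0.533 0.285 0.05 ] [0.54  0.325 0.06 ]
[365 243  50  35 456] [ 0.464 -0.156  0.05 ] [ 0.528 -0.072  0.123]
[317 314   8  18  84] [0.373 0.011 0.14 ] [0.401 0.023 0.155]
t 27.27 pos [0.5959 0.1412 0.2654] F [ 0.6  0.4 -0.9] open mm 86.6
 turn deg(tool) [-0.56 -0.22 98.58]  shift mm (cur tool) [  78.8 -239.2   66.8]  shift mm (tgt tool) [-248.6  -42.8   65.4]
t 27.27 pos [0.5959 0.1412 0.2654] F [ 0.6  0.4 -0.9] open mm 86.6
 turn deg(tool) [  0.21  -0.54 -81.42]  shift mm (cur tool) [  78.8 -239.2   66.8]  shift mm (tgt tool) [248.6  42.8  65.4]
```

>>> step_arm([
  [[0,0,-7],[0,0,-10],87],
  [[0,0,-7],[0,0,0],87],
  [[0,0,-7],[0,0,0],87],
  [[0,0,0],[0,0,0],87],
])

```text
time: 27.6
position: [0.5927, 0.1407, 0.2692]
tool_rot: [0.492, -3.083, 0.005]
ft_force: [-0.3, 0.5, 0.2]
grip_width: 0.996
```

```bash
python3 plan.py .5015 -.0927 .28 167.8; python3 -c "
from bench import status;print(status.get_state()['joint_positions'])"
```

```text
t 27.6 pos [0.5927 0.1407 0.2692] F [-0.3  0.5  0.2] open mm 86.7
 turn deg(tool) [  0.62  -1.05 -59.67]  shift mm (cur tool) [ 159.5 -193.4   -7.6]  shift mm (tgt tool) [247.4  39.8 -10.8]
[-0.53558081  0.23592682  0.31226999  1.49353272 -0.07102441  1.44376597
  1.66629586]
```

>>> step_arm([
  [[0,0,7],[0,0,-5],87],
  [[0,0,7],[0,0,-5],87],
  [[0,0,7],[0,0,0],87],
  [[0,0,7],[0,0,0],87],
  [[0,0,7],[0,0,0],87],
  [[0,0,7],[0,0,0],87],
  [[0,0,7],[0,0,0],87],
  [[0,0,7],[0,0,0],87],
  [[0,0,7],[0,0,0],87],
  [[0,0,7],[0,0,0],87],
  [[0,0,7],[0,0,0],87],
  [[0,0,7],[0,0,0],87],
])

```text
time: 28.6
position: [0.5841, 0.1388, 0.2606]
tool_rot: [-1.743, -2.575, 0.063]
ft_force: [-0.2, -0.4, 0.1]
grip_width: 1.0
```

```bash
python3 plan.py .5015 -.0927 .28 -12.2; python3 -c "
from bench import status;print(status.get_state()['joint_positions'])"
```

```text
t 28.6 pos [0.5841 0.1388 0.2606] F [-0.2 -0.4  0.1] open mm 87.0
 turn deg(tool) [-2.91  0.68 33.99]  shift mm (cur tool) [-184.2 -163.5  -11.7]  shift mm (tgt tool) [-243.7  -31.8  -19.4]
[-0.67120758  0.25455025  0.47845686  1.50675068 -0.11128722  1.45996447
  0.19262217]
```

>>> step_arm([
  [[-0.5,0,7],[0,0,-15],87],
  [[-0.5,0,7],[0,0,-10],87],
  [[-0.5,0,7],[0,0,-5],87],
  [[-0.5,0,7],[0,0,0],87],
  [[-0.5,0,6],[0,0,0],87],
  [[0,0,0],[-30,-4,0],87],
  [[0,0,0],[-30,-4,0],87],
  [[0,0,0],[-30,-4,0],87],
  [[0,0,0],[-30,-4,0],87],
  [[0,0,0],[0,0,0],87],
])

```text
time: 29.43
position: [0.5326, 0.0246, 0.2786]
tool_rot: [-2.481, -1.924, 0.06]
ft_force: [1.4, -1.4, 0.4]
grip_width: 1.0
```

```bash
python3 plan.py .5015 -.0927 .27 -12.2; python3 -c "
from bench import status;print(status.get_state()['joint_positions'])"
```

```text
t 29.43 pos [0.5326 0.0246 0.2786] F [ 1.4 -1.4  0.4] open mm 87.0
 turn deg(tool) [-1.43  1.65 -2.21]  shift mm (cur tool) [-121.    -0.7   12.2]  shift mm (tgt tool) [-121.2   -5.6    8.6]
[-0.68149026  0.07458143  0.60984003  1.66128325 -0.02287101  1.45168042
 -0.32067555]
```

>>> step_arm([
  [[-0.7,0.8,-1],[-28,-1,0],87],
  [[-0.7,0.8,-1],[-30,-1,0],87],
  [[0,0,0],[-30,-1,0],87],
  [[0,0,0],[-26,-1,0],87],
  [[0,0,0],[0,0,0],87],
])

```text
time: 29.85
position: [0.4972, -0.0893, 0.2739]
tool_rot: [-2.459, -1.946, 0.01]
ft_force: [0.1, -0.2, 0.2]
grip_width: 1.0
```

```bash
python3 plan.py .5015 -.0927 .2 -12.2; python3 -c "
from bench import status;print(status.get_state()['joint_positions'])"; python3 - <<'E'
from h import *
d=grab("side","23");cv2.imwrite("pics/s23.png",d["frame"][:,:,::-1])
E
```

```text
t 29.85 pos [ 0.4972 -0.0893  0.2739] F [ 0.1 -0.2  0.2] open mm 87.0
 turn deg(tool) [-0.49  0.08 -1.1 ]  shift mm (cur tool) [-2.2  5.6 73.9]  shift mm (tgt tool) [-2.4  4.9 73.9]
[-0.58037964 -0.02527002  0.70010932  1.75142017  0.01707211  1.4182036
 -0.11533788]
```

View pics/s23.png

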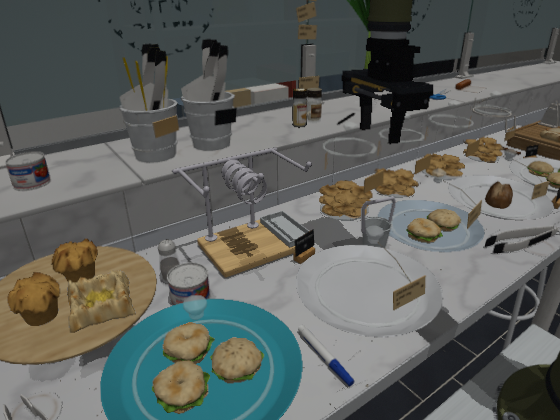

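>>> step_arm([
  [[-0.4,0,-1],[-2,5,15],87],
  [[0,0,0],[0,0,25],87],
  [[0,0,0],[0,0,25],87],
  [[0,0,0],[0,0,15],87],
  [[0,0,0],[0,0,0],87],
])

```text
time: 30.32
position: [0.5025, -0.0844, 0.1885]
tool_rot: [-2.449, -1.96, 0.0]
ft_force: [-0.6, 0.6, -0.4]
grip_width: 0.999
```

```bash
python3 plan.py .5015 -.0927 .109 -12.2; python3 - <<'E'
from h import *
d=grab("side","24");crop(d,330,450,130,270,4,"s24")
E
```

```text
t 30.32 pos [ 0.5025 -0.0844  0.1885] F [-0.6  0.6 -0.4] open mm 87.0
 turn deg(tool) [-0.21 -0.15 -0.44]  shift mm (cur tool) [-8.6  1.1 79.5]  shift mm (tgt tool) [-8.4  0.8 79.5]
```

View pics/s24.png

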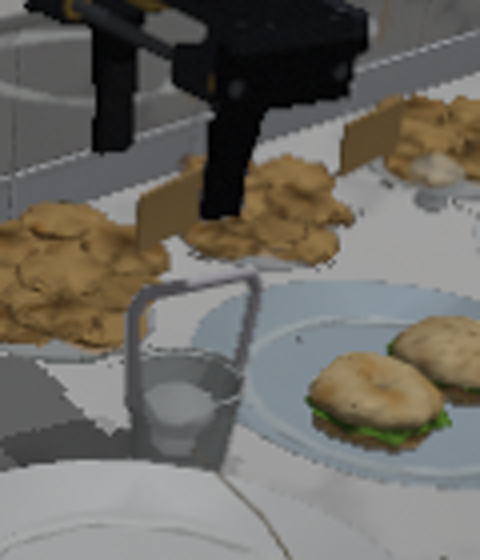

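>>> step_arm([
  [[-0.2,0,-0.4],[-8,1,10],87],
  [[0,0,0],[0,0,20],87],
  [[0,0,0],[0,0,18],87],
  [[0,0,0],[0,0,0],87],
])

```text
time: 30.7
position: [0.5059, -0.0887, 0.1437]
tool_rot: [2.444, 1.973, 0.011]
ft_force: [-0.6, 0.3, 0.1]
grip_width: 1.001
```

```bash
python3 plan.py .5015 -.0927 .109 -12.2; python3 - <<'E'
from h import *
d=grab("side","25");crop(d,330,450,130,270,4,"s25")
E
```

```text
t 30.7 pos [ 0.5059 -0.0887  0.1437] F [-0.6  0.3  0.1] open mm 87.1
 turn deg(tool) [ 0.31 -0.27  0.02]  shift mm (cur tool) [-5.  -3.6 34.6]  shift mm (tgt tool) [-4.8 -3.4 34.7]
```

View pics/s25.png

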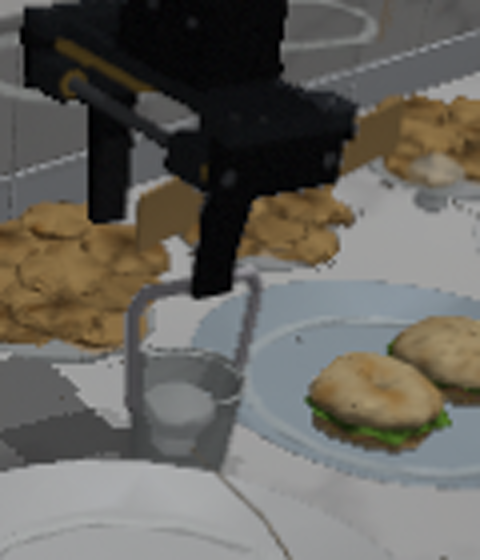

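>>> step_arm([
  [[0.3,-0.2,0],[-5,-3.5,8],87],
  [[0,0,0],[0,0,12],87],
  [[0,0,0],[0,0,12],87],
  [[0,0,0],[0,0,0],87],
])

```text
time: 31.08
position: [0.5059, -0.0921, 0.1152]
tool_rot: [2.44, 1.972, 0.013]
ft_force: [-0.1, -0.1, -0.7]
grip_width: 0.997
```

```bash
python3 plan.py .5015 -.0927 .109 -12.2; python3 - <<'E'
from h import *
d=grab("side","26");crop(d,330,450,130,270,4,"s26")
t=grab("top","26")
E
```

```text
t 31.08 pos [ 0.5059 -0.0921  0.1152] F [-0.1 -0.1 -0.7] open mm 86.8
 turn deg(tool) [ 0.5  -0.23  0.08]  shift mm (cur tool) [-1.5 -4.2  6.2]  shift mm (tgt tool) [-1.5 -4.1  6.2]
```

View pics/s26.png

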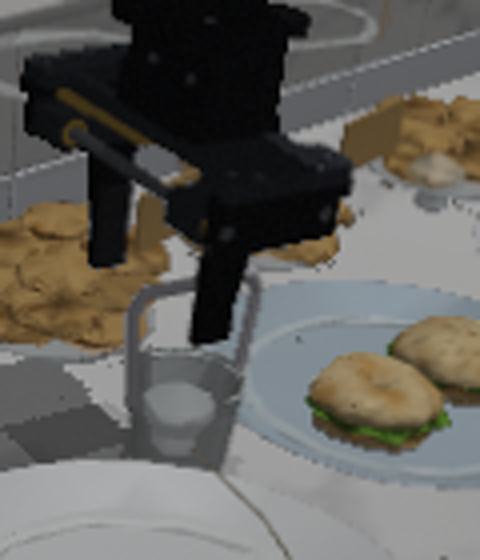

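>>> step_arm([
  [[0.4,-0.2,0],[-1.5,-4,6],87],
  [[0,0,0],[0,0,0],87],
  [[0,0,0],[0,0,0],87],
], grip_force=8)

```text
time: 31.43
position: [0.5031, -0.0932, 0.1111]
tool_rot: [2.441, 1.972, 0.006]
ft_force: [0.9, -0.8, 0.8]
grip_width: 1.002
```

```bash
python3 plan.py .5015 -.0927 .109 -12.2
```

```text
t 31.43 pos [ 0.5031 -0.0932  0.1111] F [ 0.9 -0.8  0.8] open mm 87.1
 turn deg(tool) [ 0.27 -0.04  0.06]  shift mm (cur tool) [ 0.1 -1.7  2.1]  shift mm (tgt tool) [ 0.1 -1.7  2.1]
```

>>> step_arm([
  [[0,0,0],[0,-1.7,2],75],
  [[0,0,0],[0,0,0],60],
  [[0,0,0],[0,0,0],40],
  [[0,0,0],[0,0,0],25],
  [[0,0,0],[0,0,0],18],
  [[0,0,0],[0,0,0],14],
  [[0,0,0],[0,0,0],14],
])

```text
time: 32.02
position: [0.5019, -0.0927, 0.1098]
tool_rot: [2.441, 1.972, 0.008]
ft_force: [-0.2, 0.2, -0.1]
grip_width: 0.553
```

```bash
python3 plan.py .5015 -.0927 .109 -12.2; python3 - <<'E'
from h import *
d=grab("side","27");crop(d,330,450,130,270,4,"s27")
E
```

```text
t 32.02 pos [ 0.5019 -0.0927  0.1098] F [-0.2  0.2 -0.1] open mm 48.1
 turn deg(tool) [ 0.36 -0.09  0.05]  shift mm (cur tool) [-0.  -0.4  0.8]  shift mm (tgt tool) [-0.  -0.4  0.8]
```

View pics/s27.png

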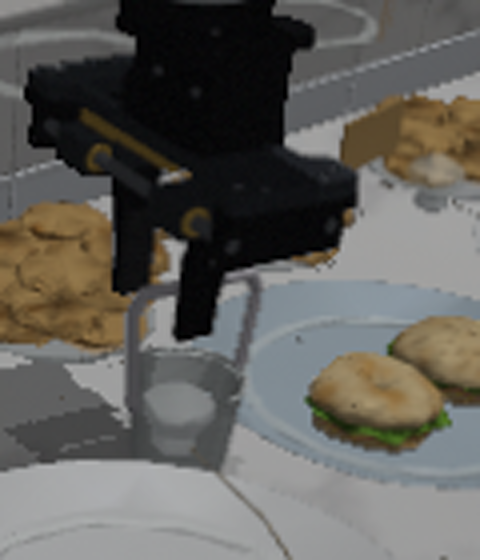

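Perfectly placed; continue closing.

>>> step_arm([
  [[0,0,0],[0,0,0],14],
  [[0,0,0],[0,0,0],14],
  [[0,0,0],[0,0,0],14],
  [[0,0,0],[0,0,0],10],
  [[0,0,0],[0,0,0],7],
  [[0,0,0],[0,0,0],4],
  [[0,0,0],[0,0,0],3],
  [[0,0,0],[0,0,0],3],
  [[0,0,0],[0,0,0],3],
])

```text
time: 32.82
position: [0.5019, -0.0929, 0.1099]
tool_rot: [2.441, 1.971, 0.008]
ft_force: [-1.3, -0.5, 0.5]
grip_width: 0.086
```

```bash
python3 plan.py .5015 -.0927 .109 -12.2; python3 - <<'E'
from h import *
d=grab("side","28");crop(d,330,450,130,270,4,"s28")
E
```

```text
t 32.82 pos [ 0.5019 -0.0929  0.1099] F [-1.3 -0.5  0.5] open mm 7.4
 turn deg(tool) [ 0.35 -0.08  0.05]  shift mm (cur tool) [ 0.1 -0.4  0.9]  shift mm (tgt tool) [ 0.1 -0.4  0.9]
```

View pics/s28.png

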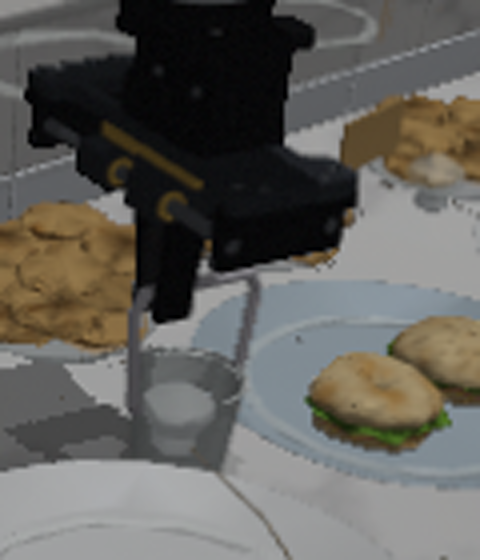

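>>> step_arm([
  [[0,0,0],[0,0,0],3],
  [[0,0,0],[0,0,0],3],
  [[0,0,0],[0,0,-5],3],
  [[0,0,0],[0,0,-10],3],
  [[0,0,0],[0,0,-15],3],
  [[0,0,0],[0,0,-15],3],
  [[0,0,0],[0,0,0],3],
], grip_force=40)

```text
time: 33.45
position: [0.5004, -0.093, 0.1574]
tool_rot: [2.443, 1.971, 0.004]
ft_force: [0.8, -0.8, -0.7]
grip_width: 0.074
```

```bash
python3 plan.py .491 -.0927 .235 -12.2; python3 - <<'E'
from h import *
d=grab("side","29");crop(d,330,450,130,270,4,"s29")
E
```

```text
t 33.45 pos [ 0.5004 -0.093   0.1574] F [ 0.8 -0.8 -0.7] open mm 6.4
 turn deg(tool) [ 0.2  -0.02  0.  ]  shift mm (cur tool) [ -1.7  -9.  -77.6]  shift mm (tgt tool) [ -1.7  -9.3 -77.6]
```

View pics/s29.png

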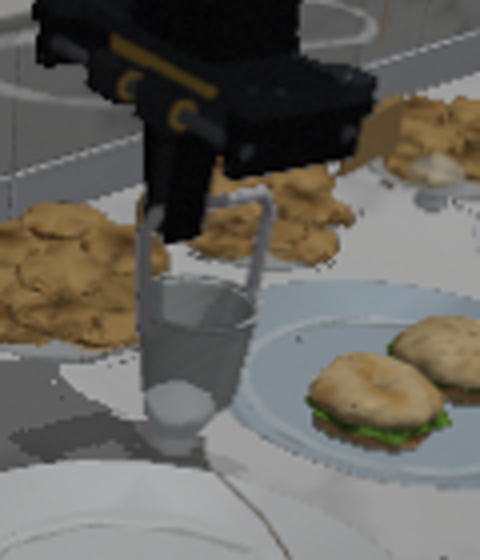

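>>> step_arm([
  [[0,0,0],[0,-4,-18],3],
  [[0,0,0],[0,-4,-20],3],
  [[0,0,0],[0,0,-20],3],
  [[0,0,0],[0,0,-17],3],
  [[0,0,0],[0,0,0],3],
])

```text
time: 33.92
position: [0.489, -0.0905, 0.2305]
tool_rot: [-2.443, -1.972, 0.005]
ft_force: [1.0, -0.1, -0.3]
grip_width: 0.08
```

```bash
python3 plan.py .491 .09 .235 -3.65
```

```text
t 33.92 pos [ 0.489  -0.0905  0.2305] F [ 1.  -0.1 -0.3] open mm 7.0
 turn deg(tool) [-0.23  0.05 -8.53]  shift mm (cur tool) [176.8 -36.1  -4.5]  shift mm (tgt tool) [180.2  -9.5  -4.5]
```

>>> step_arm([
  [[0,0,-4],[0,0,-4],3],
  [[0,0,-4.5],[8,0,0],3],
  [[0,0,0],[20,-2,0],3],
  [[0,0,0],[25,-2,0],3],
  [[0,0,0],[25,-2,0],3],
  [[0,0,0],[25,-2,0],3],
  [[0,0,0],[25,-2,0],3],
  [[0,0,0],[15,0,0],3],
  [[0,0,0],[0,0,0],3],
])

```text
time: 34.67
position: [0.4866, 0.0532, 0.2263]
tool_rot: [-2.29, -2.15, 0.016]
ft_force: [0.3, -0.8, 9.4]
grip_width: 0.075
```

```bash
python3 plan.py .500 .275 .235 -3.65; python3 -c "
from bench import status;print(status.get_state()['joint_positions'])"
```

```text
t 34.67 pos [0.4866 0.0532 0.2263] F [ 0.3 -0.8  9.4] open mm 6.5
 turn deg(tool) [-0.41  0.42  0.03]  shift mm (cur tool) [222.1  -0.7 -10.4]  shift mm (tgt tool) [222.2  -0.8  -8.7]
[-0.72085129 -0.03226954  0.54695787  1.85446674  0.02291544  1.32338355
 -0.24310028]
```

```bash
python3 - <<'E'
from h import *
from bench import status
s=status.get_state();print(s["ft_force"],s["torque"])
d=grab("side","30");crop(d,220,480,130,330,3,"s30")
t=grab("top","30");crop(t,200,460,110,310,3,"t30")
print(status.get_state()["ft_force"])
E
```

```text
[ 0.31332128 -0.83910688  9.44211331] [-0.39556237 -0.16689283  0.06842721]
[ 0.59218076 -0.09946469  5.65872597]
```

View pics/s30.png

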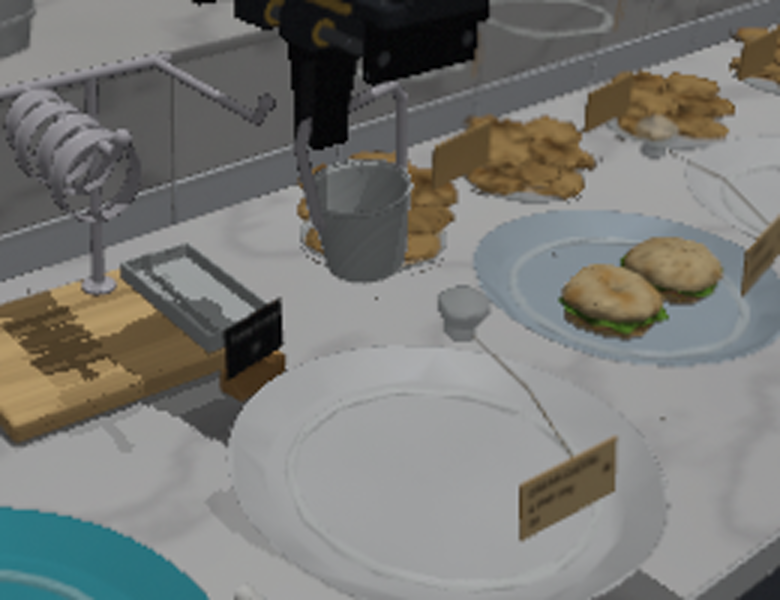

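View pics/t30.png

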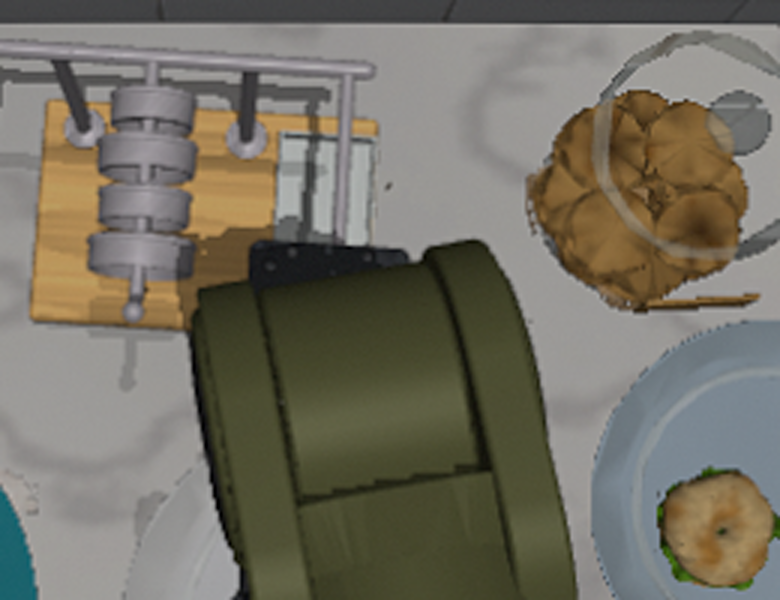

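>>> step_arm([
  [[0,0,0],[0,0,-8],3],
  [[0,0,0],[0,0,-12],3],
  [[0,0,0],[0,0,-12],3],
  [[0,0,0],[0,0,-12],3],
  [[0,0,0],[0,0,0],3],
])

```text
time: 35.18
position: [0.4853, 0.0487, 0.27]
tool_rot: [-2.294, -2.142, 0.025]
ft_force: [-0.0, -0.1, -0.8]
grip_width: 0.076
```

```bash
python3 plan.py .500 .275 .28 -3.65; python3 - <<'E'
from h import *
d=grab("side","31");crop(d,220,480,130,330,3,"s31")
t=load("topp1.npz")
print("teal knob",deproj(t,[[117,317]]),"white knob",deproj(t,[[316,323]]),"blue knob",deproj(t,[[487,278]]))
print("plate centres", onz(t,[[311,318],[136,315],[459,279]],.01), "edge",onz(t,[[240,318],[60,315],[398,279]],.01))
P=cloud(t);
for px in((155,262),(250,262),(311,262)):print(deproj(t,[px]))
E
```

```text
t 35.18 pos [0.4853 0.0487 0.27  ] F [-0.  -0.1 -0.8] open mm 6.6
 turn deg(tool) [-0.75  0.53 -0.28]  shift mm (cur tool) [226.7  -1.  -12.1]  shift mm (tgt tool) [ 2.268e+02  2.000e-01 -1.000e+01]
teal knob [[0.39640341 0.36041549 0.1512322 ]] white knob [[0.43084439 0.0660112  0.67050318]] blue knob [[ 0.46123905 -0.26265217  0.16852737]]
plate centres [[ 0.38463781  0.02355841  0.01      ]
 [ 0.39001084  0.36522115  0.01      ]
 [ 0.45938236 -0.27093902  0.01      ]] edge [[ 0.38476095  0.16194533  0.01      ]
 [ 0.38907885  0.51539102  0.01      ]
 [ 0.45988831 -0.1489003   0.01      ]]
[[0.49320563 0.32941813 0.01490473]]
[[0.4729264  0.11158986 0.69022339]]
[[0.49353578 0.02295611 0.0120553 ]]
```

View pics/s31.png

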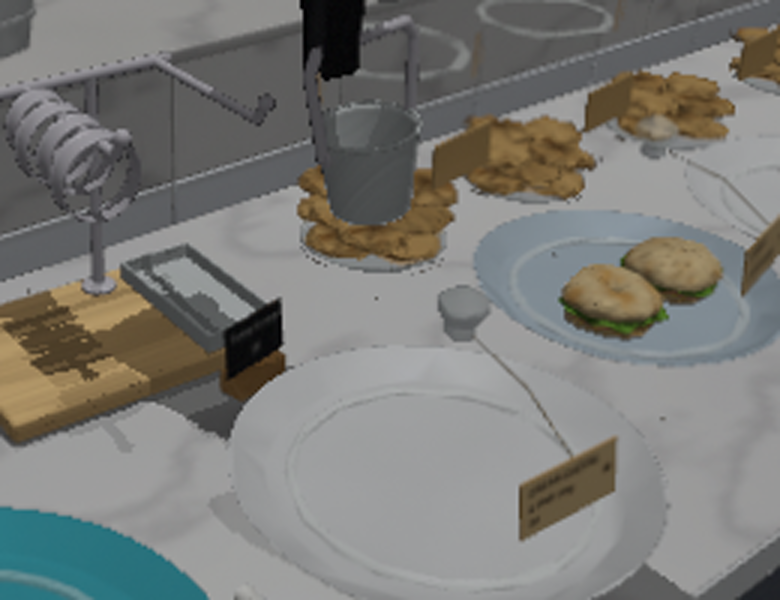

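```bash
python3 - <<'E'
from h import *
s=load("side31.npz");Q=cloud(s)
F=s["frame"].astype(int)
q=(Q[...,0]>.42)&(Q[...,0]<.56)&(Q[...,1]>-.06)&(Q[...,1]<.12)&(Q[...,2]>.13)&(Q[...,2]<.30)&(F.mean(-1)>70)
ys,xs=np.where(q);print(len(ys),xs.min(),xs.max(),ys.min(),ys.max())
A=Q[q]
# bar between finger and right corner: crop(360..405,20..40)
def at(cx,cy):return (220+cx/3,130+cy/3)
for nm,b in(("bar",(362,12,405,42)),("Rleg",(404,45,418,105)),("Lleg",(305,85,325,140)),("rim/wall",(330,110,412,220))):
    m=q&False; m[int(130+b[1]/3):int(130+b[3]/3)+1,int(220+b[0]/3):int(220+b[2]/3)+1]=True; m&=q
    A=Q[m]; print(nm,len(A),A.mean(0).round(3),A.min(0).round(3),A.max(0).round(3))
    c=A-A.mean(0); u=np.linalg.svd(c,full_matrices=False)[2][0] if len(A)>2 else None; print('  dir',u)
E
```

```text
1348 306 360 135 204
bar 64 [0.48  0.01  0.283] [ 0.476 -0.009  0.278] [0.485 0.03  0.287]
  dir [-0.03413421 -0.99013263  0.13591262]
Rleg 73 [ 0.478 -0.015  0.248] [ 0.475 -0.021  0.226] [ 0.482 -0.012  0.267]
  dir [-0.02372353 -0.02394578 -0.99943174]
Lleg 67 [0.485 0.057 0.238] [0.48  0.024 0.213] [0.514 0.066 0.257]
  dir [ 0.40582788 -0.59109351 -0.69707402]
rim/wall 937 [0.474 0.018 0.199] [ 0.448 -0.015  0.161] [0.516 0.051 0.227]
  dir [-0.75293359  0.56613875 -0.33552634]
```

>>> step_arm([
  [[-0.7,0.5,0],[15,0,-5],3],
  [[0,0,0],[22,0,-4],3],
  [[0,0,0],[25,0,0],3],
  [[0,0,0],[25,0,0],3],
  [[0,0,0],[25,0,0],3],
  [[0,0,0],[25,0,0],3],
  [[0,0,0],[25,0,0],3],
  [[0,0,0],[15,0,0],3],
  [[0,0,0],[0,0,0],3],
])

```text
time: 35.98
position: [0.4955, 0.2262, 0.27]
tool_rot: [-2.304, -2.127, 0.018]
ft_force: [-0.9, 0.6, -1.8]
grip_width: 0.076
```

```bash
python3 plan.py .510 .275 .28 -3.65; python3 -c "
from bench import status;print(status.get_state()['joint_positions'])"
```

```text
t 35.98 pos [0.4955 0.2262 0.27  ] F [-0.9  0.6 -1.8] open mm 6.6
 turn deg(tool) [-0.7   0.25 -0.9 ]  shift mm (cur tool) [ 49.8  10.4 -10.4]  shift mm (tgt tool) [ 49.6  11.3 -10. ]
[-0.85884391  0.08646725  0.41129386  1.65858203 -0.03725746  1.41664577
 -0.52222123]
```

Now finish the lateral move and level the handle (tilt about tool y by +8° total).

>>> step_arm([
  [[-0.5,0,-0.6],[18,8,0],3],
  [[0,0,0],[18,2,0],3],
  [[0,0,0],[10,0,0],3],
  [[0,4,0],[0,0,0],3],
  [[0,4,0],[0,0,0],3],
  [[0,0,0],[0,0,0],3],
])

```text
time: 36.48
position: [0.5086, 0.2698, 0.2663]
tool_rot: [-2.227, -2.073, -0.138]
ft_force: [-0.7, -0.7, -0.9]
grip_width: 0.077
```

```bash
python3 plan.py .510 .275 .24 -3.65; python3 - <<'E'
from h import *
from bench import status
R=Ro.from_rotvec(status.get_state()["tool_rot"]).as_matrix();print(R.round(3))
d=grab("side","32");crop(d,130,390,90,290,3,"s32");t=grab("top","32");crop(t,130,330,110,280,3.5,"t32")
E
```

```text
t 36.48 pos [0.5086 0.2698 0.2663] F [-0.7 -0.7 -0.9] open mm 6.7
 turn deg(tool) [-0.46 -7.56 -0.45]  shift mm (cur tool) [ 1.8  1.2 26.7]  shift mm (tgt tool) [ 5.3  1.  26.3]
[[ 0.071  0.997  0.001]
 [ 0.989 -0.071  0.132]
 [ 0.132 -0.009 -0.991]]
```

View pics/s32.png

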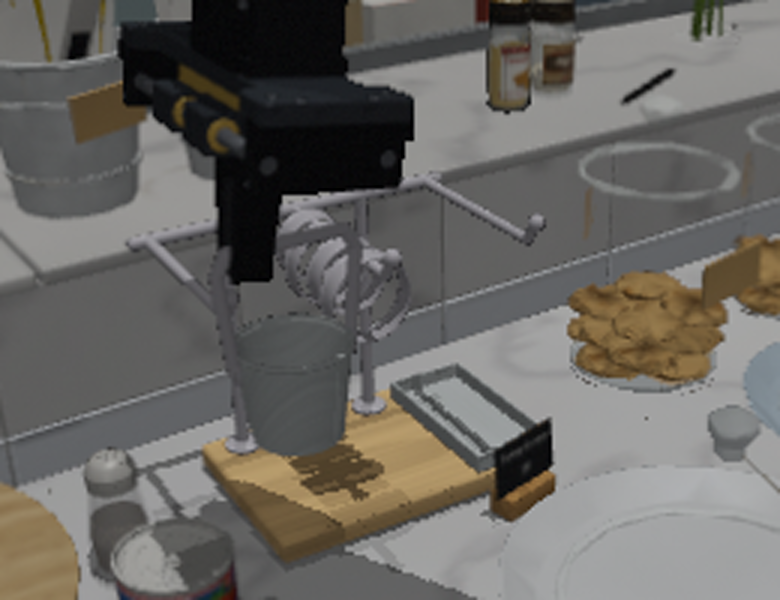

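View pics/t32.png

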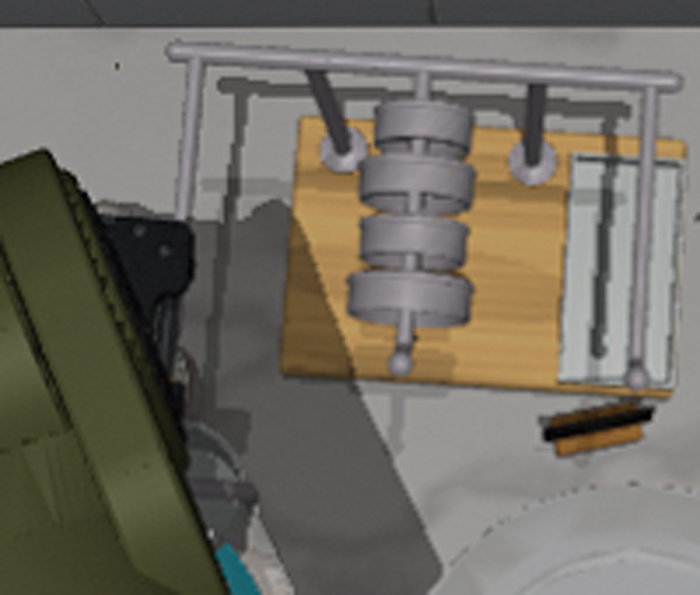

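```bash
cat > barfit.py <<'E'
from h import *
import sys
def bar(fn,x0,y0,sc,boxes,flt):
    s=load(fn);Q=cloud(s);F=s["frame"].astype(int)
    for nm,b in boxes.items():
        m=np.zeros(Q.shape[:2],bool); m[int(y0+b[1]/sc):int(y0+b[3]/sc)+1,int(x0+b[0]/sc):int(x0+b[2]/sc)+1]=True
        with np.errstate(invalid='ignore'): m&=flt(Q)&(F.mean(-1)>60)
        A=Q[m]
        if len(A)<4: print(nm,len(A));continue
        A=A[np.linalg.norm(A-np.median(A,0),axis=1)<.05]
        u=np.linalg.svd(A-A.mean(0),full_matrices=False)[2][0]
        print(nm,len(A),A.mean(0).round(4),A.min(0).round(3),A.max(0).round(3),'dir',u.round(3))
E
python3 - <<'E'
from barfit import *
bar("side32.npz",130,90,3,{"bar":(276,222,352,250),"Rleg":(344,245,360,320),"body":(240,325,350,450)},lambda Q:(Q[...,0]>.44)&(Q[...,0]<.57)&(Q[...,1]>.17)&(Q[...,1]<.32))
E
```

```text
bar 144 [0.5029 0.2291 0.2717] [0.499 0.209 0.259] [0.509 0.253 0.276] dir [0.07  0.991 0.113]
Rleg 128 [0.5016 0.2094 0.2408] [0.499 0.203 0.217] [0.506 0.215 0.263] dir [ 0.001  0.1   -0.995]
body 1424 [0.4974 0.2503 0.1912] [0.471 0.213 0.156] [0.538 0.28  0.216] dir [-0.837  0.477 -0.27 ]
```

```bash
python3 - <<'E'
from barfit import *
f=lambda Q:(Q[...,0]>.44)&(Q[...,0]<.57)&(Q[...,1]>.17)&(Q[...,1]<.32)
s=load("side32.npz");Q=cloud(s)
for cx in range(278,362,6):
    c=int(130+cx/3); col=Q[160:180,c]; ok=np.where(f(Q)[160:180,c])[0]
    print(c, [(160+r,*np.round(col[r][1:]*1000).astype(int)) for r in ok if col[r][2]>.255])
for cx in (300,330):
    pass
s=load("side31.npz");Q=cloud(s); f=lambda Q:(Q[...,0]>.42)&(Q[...,0]<.56)&(Q[...,1]>-.06)&(Q[...,1]<.12)
print()
for cx in range(362,412,6):
    c=int(220+cx/3); ok=np.where(f(Q)[130:150,c])[0]; print(c,[(130+r,*np.round(Q[130+r,c][1:]*1000).astype(int)) for r in ok if Q[130+r,c][2]>.255])
E
```

```text
222 [(np.int64(160), np.int64(258), np.int64(296)), (np.int64(161), np.int64(257), np.int64(294)), (np.int64(162), np.int64(257), np.int64(292)), (np.int64(163), np.int64(256), np.int64(289)), (np.int64(164), np.int64(257), np.int64(289)), (np.int64(168), np.int64(249), np.int64(275)), (np.int64(169), np.int64(252), np.int64(276)), (np.int64(170), np.int64(253), np.int64(275)), (np.int64(171), np.int64(252), np.int64(272)), (np.int64(172), np.int64(253), np.int64(271)), (np.int64(173), np.int64(253), np.int64(269))]
224 [(np.int64(168), np.int64(246), np.int64(275)), (np.int64(169), np.int64(248), np.int64(274)), (np.int64(170), np.int64(249), np.int64(273)), (np.int64(171), np.int64(249), np.int64(272)), (np.int64(172), np.int64(249), np.int64(270))]
226 [(np.int64(168), np.int64(244), np.int64(275)), (np.int64(169), np.int64(245), np.int64(274)), (np.int64(170), np.int64(245), np.int64(273)), (np.int64(171), np.int64(246), np.int64(271)), (np.int64(172), np.int64(246), np.int64(269))]
228 [(np.int64(167), np.int64(240), np.int64(275)), (np.int64(168), np.int64(241), np.int64(275)),
[... 5445 characters left out ...]
p.int64(135), np.int64(-11), np.int64(286)), (np.int64(136), np.int64(-10), np.int64(284)), (np.int64(137), np.int64(-8), np.int64(283)), (np.int64(138), np.int64(-8), np.int64(281)), (np.int64(139), np.int64(-10), np.int64(279)), (np.int64(140), np.int64(-10), np.int64(277)), (np.int64(141), np.int64(-11), np.int64(274)), (np.int64(142), np.int64(-13), np.int64(272)), (np.int64(143), np.int64(-12), np.int64(270)), (np.int64(144), np.int64(-10), np.int64(269)), (np.int64(145), np.int64(-14), np.int64(266)), (np.int64(146), np.int64(-13), np.int64(264)), (np.int64(147), np.int64(-14), np.int64(262)), (np.int64(148), np.int64(-13), np.int64(260)), (np.int64(149), np.int64(-14), np.int64(258))]
```

```bash
python3 plan.py .512 .276 .234 -3.65|tail -1; python3 plan.py .6263 .269 .234 -3.65|tail -1
```

```text
turn deg(tool) [-0.46 -7.44 -0.3 ]  shift mm (cur tool) [ 0.3  3.7 32.8]  shift mm (tgt tool) [ 4.5  3.5 32.5]
 turn deg(tool) [-0.46 -7.44 -0.3 ]  shift mm (cur tool) [  1.2 118.2  31.9]  shift mm (tgt tool) [  4.8 118.   32.5]
```

>>> step_arm([
  [[-0.4,0,-0.3],[0,4,8],3],
  [[0,0,0],[0,0,10],3],
  [[0,0,0],[0,0,10],3],
  [[0,0,0],[0,0,4],3],
  [[0,0,0],[0,0,0],3],
])

```text
time: 37.0
position: [0.5118, 0.2776, 0.2307]
tool_rot: [-2.222, -2.092, -0.138]
ft_force: [0.5, -0.2, -0.5]
grip_width: 0.077
```

```bash
python3 plan.py .512 .276 .234 -3.65; python3 - <<'E'
from h import *
d=grab("side","33");crop(d,130,390,90,290,3,"s33")
E
```

```text
t 37.0 pos [0.5118 0.2776 0.2307] F [ 0.5 -0.2 -0.5] open mm 6.7
 turn deg(tool) [-0.07 -7.15  0.2 ]  shift mm (cur tool) [-1.2  0.2 -3.5]  shift mm (tgt tool) [-1.6  0.3 -3.3]
```

View pics/s33.png

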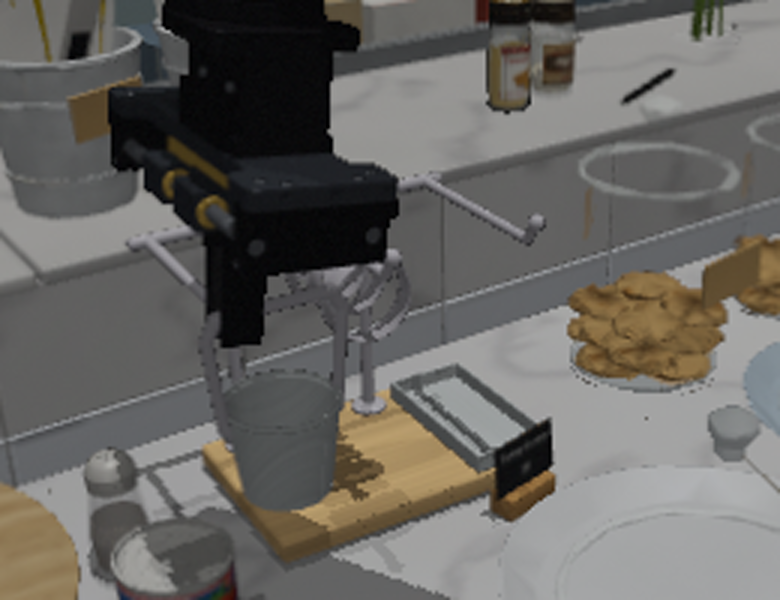

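>>> step_arm([
  [[0,0,0],[-1,5,-4],3],
  [[0,0,0],[0,10,0],3],
  [[0,0,0],[0,10,0],3],
  [[0,0,0],[0,0,0],3],
])

```text
time: 37.38
position: [0.5393, 0.2751, 0.2358]
tool_rot: [-2.221, -2.095, -0.14]
ft_force: [0.4, -0.8, -0.1]
grip_width: 0.073
```

```bash
python3 plan.py .6263 .269 .234 -3.65; python3 - <<'E'
from h import *
d=grab("side","34");crop(d,130,330,90,240,4,"s34")
E
```

```text
t 37.38 pos [0.5393 0.2751 0.2358] F [ 0.4 -0.8 -0.1] open mm 6.4
 turn deg(tool) [ 0.   -7.17  0.3 ]  shift mm (cur tool) [-1.2 87.2  1.7]  shift mm (tgt tool) [-0.5 87.2  1.8]
```

View pics/s34.png

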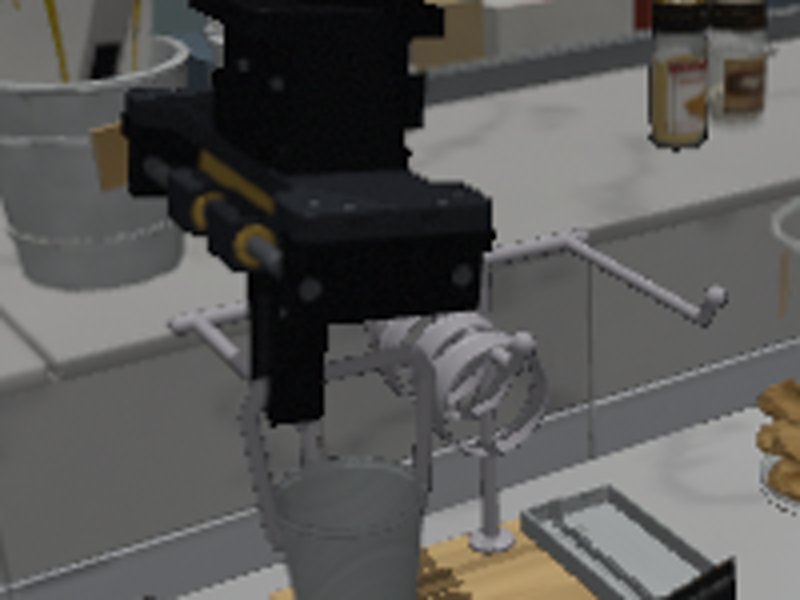

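>>> step_arm([
  [[0,0,0],[0,10,0],3],
  [[0,0,0],[0,10,0],3],
  [[0,0,0],[0,10,0],3],
  [[0,0,0],[0,0,0],3],
])

```text
time: 37.77
position: [0.5722, 0.2732, 0.2362]
tool_rot: [-2.221, -2.094, -0.14]
ft_force: [-0.5, -0.5, -1.1]
grip_width: 0.075
```

```bash
python3 plan.py .6263 .269 .234 -3.65; python3 - <<'E'
from h import *
d=grab("side","35");crop(d,130,330,90,240,4,"s35")
E
```

```text
t 37.77 pos [0.5722 0.2732 0.2362] F [-0.5 -0.5 -1.1] open mm 6.5
 turn deg(tool) [ 0.02 -7.2   0.29]  shift mm (cur tool) [-1.3 54.3  2.1]  shift mm (tgt tool) [-0.7 54.3  2.2]
```

View pics/s35.png

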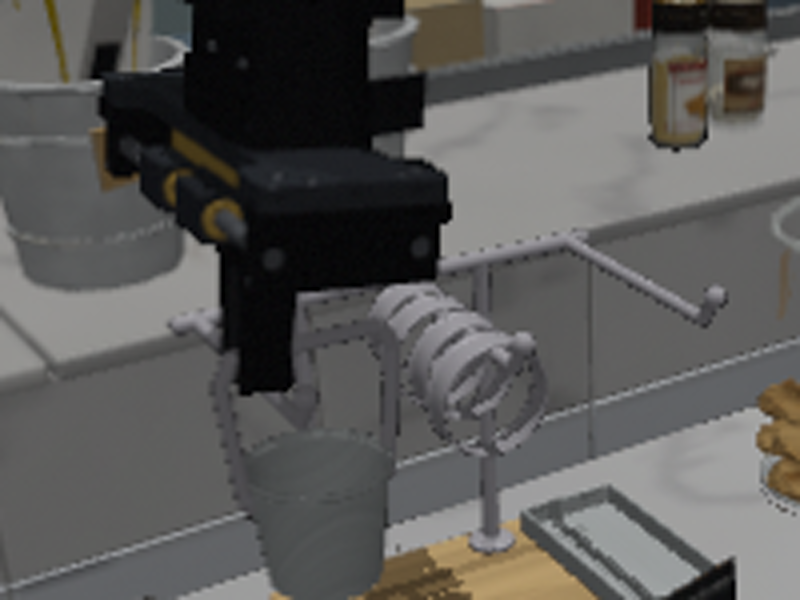

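>>> step_arm([
  [[0,0,0],[0,12,1],3],
  [[0,0,0],[0,12,0],3],
  [[0,0,0],[0,12,0],3],
  [[0,0,0],[0,12,0],3],
  [[0,0,0],[0,0,0],3],
])

```text
time: 38.23
position: [0.6197, 0.2714, 0.2343]
tool_rot: [-2.217, -2.094, -0.135]
ft_force: [-0.3, -1.0, -0.6]
grip_width: 0.077
```

```bash
python3 plan.py .6263 .269 .206 -3.65; python3 - <<'E'
from h import *
d=grab("side","36");crop(d,130,330,90,240,4,"s36")
E
```

```text
t 38.23 pos [0.6197 0.2714 0.2343] F [-0.3 -1.  -0.6] open mm 6.7
 turn deg(tool) [-0.24 -7.2   0.39]  shift mm (cur tool) [-5.5  6.9 27.8]  shift mm (tgt tool) [-1.9  6.8 28.3]
```

View pics/s36.png

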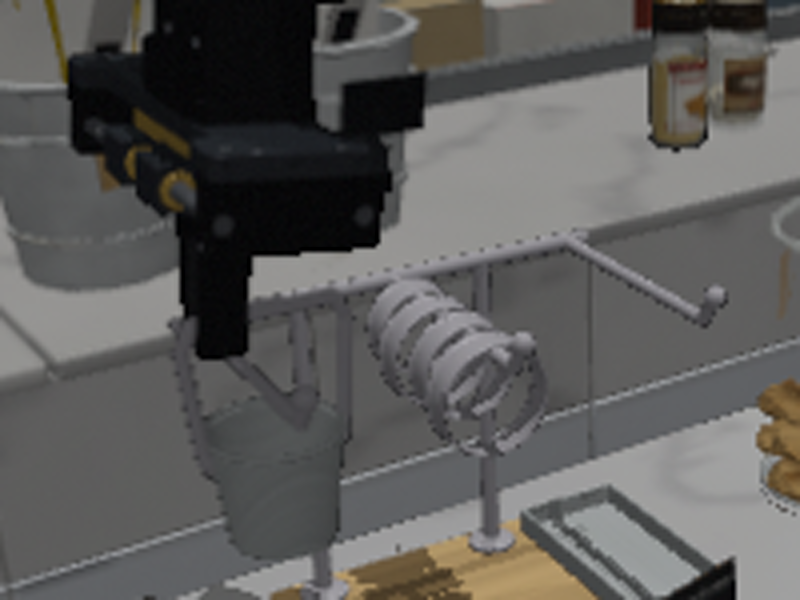

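>>> step_arm([
  [[0,0,0],[-3,3,8],3],
  [[0,0,0],[-1.5,0,8],3],
  [[0,0,0],[-1,0,8],3],
  [[0,0,0],[0,0,3],3],
  [[0,0,0],[0,0,0],3],
])

```text
time: 38.7
position: [0.6182, 0.27, 0.2033]
tool_rot: [-2.212, -2.094, -0.13]
ft_force: [-0.1, -0.5, -0.3]
grip_width: 0.075
```

```bash
python3 plan.py .6263 .269 .203 -3.65; python3 - <<'E'
from h import *
d=grab("side","37");crop(d,130,330,90,240,4,"s37")
E
```

```text
t 38.7 pos [0.6182 0.27   0.2033] F [-0.1 -0.5 -0.3] open mm 6.5
 turn deg(tool) [-0.54 -7.22  0.5 ]  shift mm (cur tool) [-0.6  8.2  0.1]  shift mm (tgt tool) [-0.5  8.2  0.3]
```

View pics/s37.png

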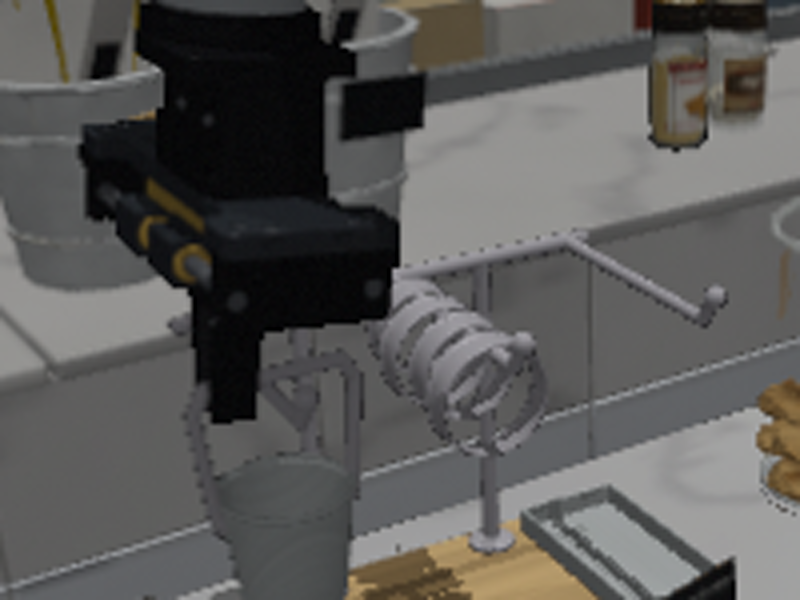

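>>> step_arm([
  [[0,0,0],[0,0,1.5],3],
  [[0,0,0],[0,0,1],3],
  [[0,0,0],[0,0,0],3],
])

```text
time: 39.0
position: [0.6185, 0.2704, 0.2027]
tool_rot: [-2.212, -2.095, -0.133]
ft_force: [0.0, -0.5, 0.3]
grip_width: 0.078
```

```bash
python3 plan.py .6263 .269 .203 -3.65; python3 - <<'E'
from h import *
d=grab("side","38")
Q=cloud(d)
for c in (195,197,200,204,208,212,215):
    col=Q[:,c]; ok=np.where((col[:,0]>.57)&(col[:,0]<.65)&(col[:,1]>.19)&(col[:,1]<.3)&(col[:,2]>.195)&(col[:,2]<.225))[0]
    if len(ok): r=ok[0]; print(c,r,col[r].round(4))
E
```

```text
t 39.0 pos [0.6185 0.2704 0.2027] F [ 0.  -0.5  0.3] open mm 6.8
 turn deg(tool) [-0.44 -7.27  0.53]  shift mm (cur tool) [-0.9  7.9 -0.5]  shift mm (tgt tool) [-0.9  7.9 -0.3]
195 182 [0.6142 0.2522 0.2131]
197 182 [0.6129 0.2489 0.2127]
200 181 [0.6165 0.2413 0.2113]
204 180 [0.6147 0.234  0.212 ]
208 179 [0.614  0.2263 0.2122]
212 178 [0.6165 0.2169 0.2109]
215 178 [0.6142 0.2119 0.2104]
```

>>> step_arm([
  [[0,0,0],[0,0,0.5],3],
  [[0,0,0],[0,0,0],8],
  [[0,0,0],[0,0,0],10],
  [[0,0,0],[0,0,0],13],
  [[0,0,0],[0,0,0],16],
], grip_force=10)

```text
time: 39.47
position: [0.619, 0.2711, 0.203]
tool_rot: [-2.212, -2.095, -0.137]
ft_force: [0.1, -0.4, 0.2]
grip_width: 0.153
```

```bash
python3 plan.py .6263 .269 .203 -3.65; python3 - <<'E'
from h import *
d=grab("side","39");crop(d,130,330,90,240,4,"s39")
E
```

```text
t 39.47 pos [0.619  0.2711 0.203 ] F [ 0.1 -0.4  0.2] open mm 13.3
 turn deg(tool) [-0.34 -7.36  0.55]  shift mm (cur tool) [-1.7  7.4 -0.3]  shift mm (tgt tool) [-1.6  7.4 -0. ]
```

View pics/s39.png

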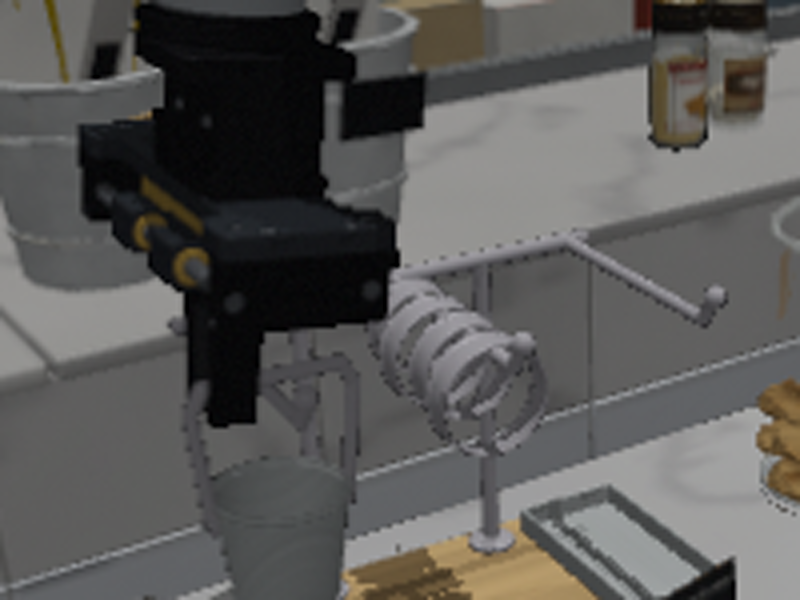

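>>> step_arm([
  [[0,0,0],[0,0,0],25],
  [[0,0,0],[0,0,0],40],
  [[0,0,0],[0,0,0],40],
  [[0,0,0],[0,0,0],40],
  [[0,0,0],[0,0,-5],40],
  [[0,0,0],[0,0,-10],40],
  [[0,0,0],[0,0,-15],40],
  [[0,0,0],[0,0,-20],40],
  [[0,0,0],[0,0,-25],40],
  [[0,0,0],[0,0,-20],40],
  [[0,0,0],[0,0,0],40],
])

```text
time: 40.43
position: [0.6182, 0.258, 0.3038]
tool_rot: [-2.211, -2.095, -0.134]
ft_force: [0.1, 0.3, 0.6]
grip_width: 0.458
```

```bash
python3 plan.py .55 .5 .32 -3.65; python3 - <<'E'
from h import *
d=grab("side","40");crop(d,130,330,90,240,4,"s40")
E
```

```text
t 40.43 pos [0.6182 0.258  0.3038] F [0.1 0.3 0.6] open mm 39.8
 turn deg(tool) [-0.41 -7.31  0.55]  shift mm (cur tool) [238.1 -81.2  14.8]  shift mm (tgt tool) [237.2 -83.4 -16.2]
```

View pics/s40.png

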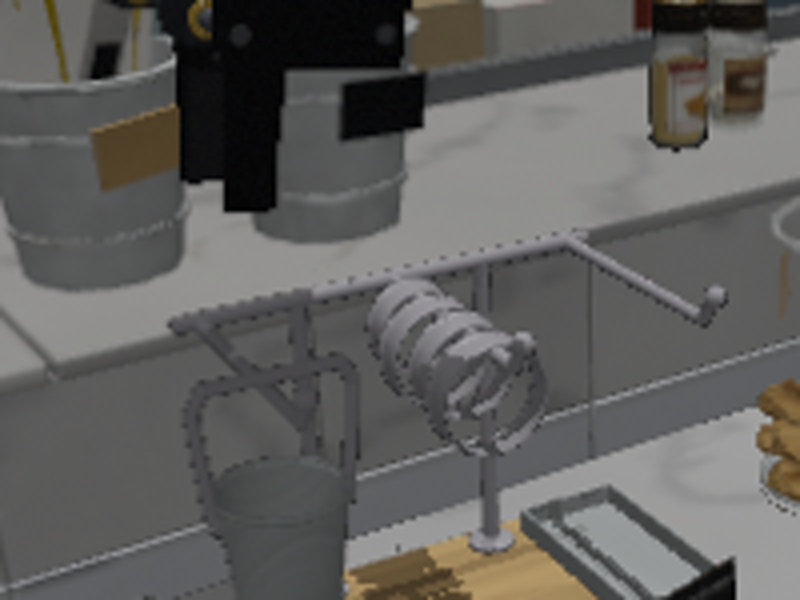

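>>> step_arm([
  [[0,-3.5,0],[0,0,-25],40],
  [[0,-3.5,0],[0,0,-20],40],
  [[0,0,0],[20,-20,0],40],
  [[0,0,0],[30,-20,0],40],
  [[0,0,0],[30,-20,0],40],
  [[0,0,0],[30,-15,0],40],
  [[0,0,0],[30,-10,0],40],
  [[0,0,0],[30,-10,0],40],
  [[0,0,0],[0,0,0],40],
])

```text
time: 41.23
position: [0.5278, 0.4298, 0.3403]
tool_rot: [-2.286, -2.143, 0.03]
ft_force: [-1.8, 0.6, -1.5]
grip_width: 0.457
```

```bash
python3 plan.py .55 .5 .32 -3.65; python3 - <<'E'
from h import *
d=grab("side","41");cv2.imwrite("pics/s41.png",d["frame"][:,:,::-1]);t=grab("top","41");cv2.imwrite("pics/t41.png",t["frame"][:,:,::-1])
t0=load("top0.npz")
P=cloud(t); z=P[...,2]
for nm,a,b,c0,d0,lo,hi in(("shaker",150,178,165,195,.05,.11),("tin",140,195,195,245,.04,.08),("block",282,320,222,242,.03,.08)):
    q=np.zeros(z.shape,bool);q[c0:d0,a:b]=True; q&=(z>lo)&(z<hi); A=P[q]; print(nm,len(A),A.mean(0).round(4) if len(A) else '')
E
```

```text
t 41.23 pos [0.5278 0.4298 0.3403] F [-1.8  0.6 -1.5] open mm 39.8
 turn deg(tool) [-1.08  0.51 -0.05]  shift mm (cur tool) [71.7 18.  19.4]  shift mm (tgt tool) [71.5 17.7 20.3]
shaker 249 [0.65   0.3073 0.083 ]
tin 1232 [0.5695 0.3056 0.0546]
block 114 [0.5523 0.0432 0.0469]
```

View pics/s41.png

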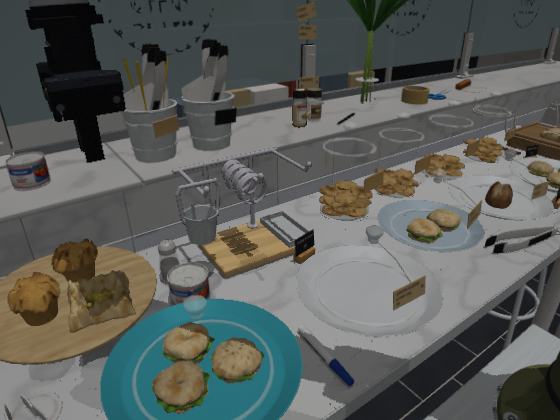

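View pics/t41.png

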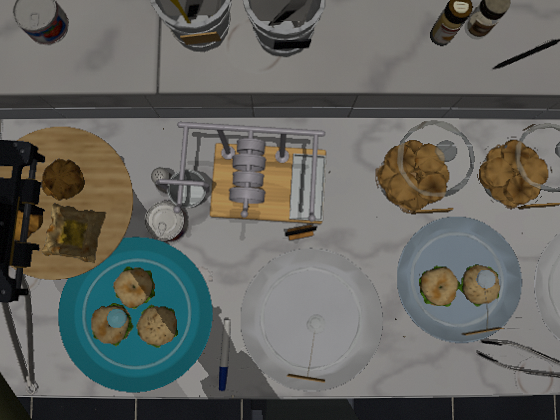

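>>> step_arm([
  [[0,0,0],[0,0,0],40],
  [[0,0,0],[0,0,0],40],
  [[0,0,0],[0,0,0],40],
  [[0,0,0],[0,0,0],40],
  [[0,0,0],[0,0,0],40],
  [[0,0,0],[0,0,0],40],
  [[0,0,0],[0,0,0],40],
  [[0,0,0],[0,0,0],40],
])

```text
time: 42.0
position: [0.5357, 0.4147, 0.3408]
tool_rot: [2.312, 2.125, -0.034]
ft_force: [0.7, -0.7, 0.6]
grip_width: 0.456
```

```bash
python3 - <<'E'
from h import *
a=load("side41.npz");d=grab("side","42")
df=np.abs(a["frame"][130:300,150:330].astype(int)-d["frame"][130:300,150:330]).mean(-1);print("changed px",(df>40).sum())
crop(d,150,330,130,300,3.5,"s42");t=grab("top","42");crop(t,130,340,110,250,3.6,"t42")
E
```

```text
changed px 121
```

View pics/s42.png

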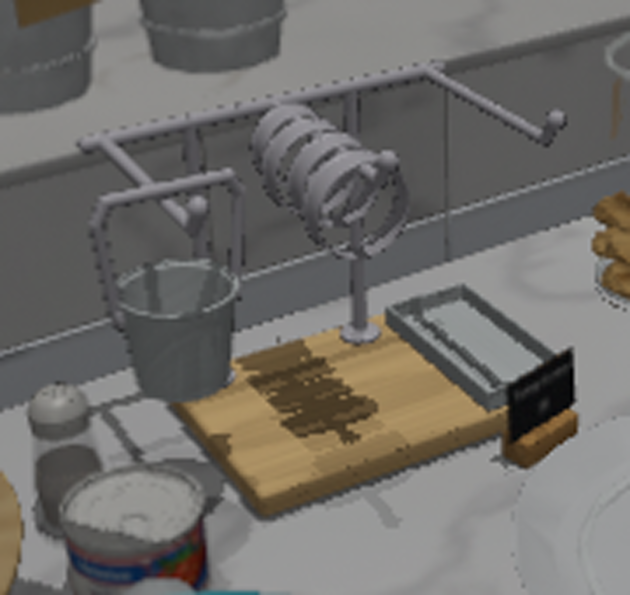

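View pics/t42.png

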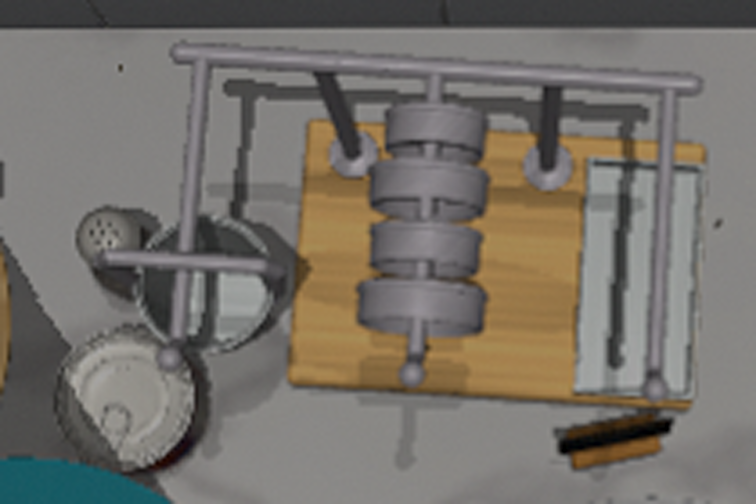

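Everything hangs steadily, nothing else has moved. Handing in.

```bash
python3 -c "
from bench import order
print(order.close_job())"
```

```text
the job is handed in; nothing more can be done
None
```

All four cutters (50, 58, 54 and 62 mm) came off the drip prong over its turned-up end. They now hang on the middle prong. The one pail I could see, before and after the work, hangs by its handle on the left prong, behind the turned-up end. I handed the job in at about 42 s.

- **Last checks:** two last views 0.8 s apart show the cutters and pail hanging steadily, with the gripper well clear. The tin and price block measured within 1 mm of their starting positions. The salt shaker's centre read 2.7 mm off, but the pail's handle now hides part of it; the pictures show it where it was.
- **Pail bump:** while I carried the pail low across the white plate, the wrist force read about 9 N upward. I took the cause to be a clear cover over the plate. The bump tilted the pail about 8° in the grip, so I lifted it higher and levelled it before hanging it. It was not dropped, and the plate and its knob look unmoved.

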